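# Stand battery cells in the tray, lock it and scan its label

### The arm

A 7-joint arm with a two-finger parallel gripper is mounted at the origin on the work surface. World frame = base frame: x ahead of the robot, y to its left, z up, the work surface at z = 0. Lengths are in m, angles in rad, forces in N, time in s.
With the tool pointing down it reaches from about 0.4 to 0.85 m from the base axis. Payload 10.4 kg.
Tool frame: the origin (TCP) lies at the very end of the fingers, on their centre line; the grasp point (between the pads) lies 19 mm behind it; z points along the fingers, y is the line along which they close (so a half turn about z gives the same grasp; the last joint's range is limited). The gripper opens to 87 mm and grips with 3 to 60 N. Pads are 19 mm wide; open, the fingers measure 117 mm over their backs; the gripper's body (75 mm by 190 mm) begins 51 mm behind the grasp point.
Start: joints at [-1.294, 0.332, -0.065, 1.46, 0.022, 1.35, -0.088], TCP at [0.185, 0.597, 0.223] pointing down, gripper open.
Joint ranges: [-2.6, 2.6], [-0.5, 2.12], [-1.47, 1.34], [0.16, 2.42], [-1.27, 4.41], [0.06, 2.06], [-2.6, 2.6]. Speed limits (rad/s): [2.22, 2.22, 2.79, 2.79, 3.14, 3.14, 3.14].

### API

Orientations are given as a unit quaternion [x, y, z, w].
In Python, from bench import read_state, cams, workorder gives the robot as it stands.
- The arm moves only by the shell command python3 -m crank 'ROWS' [FORCE]. ROWS is text: rows parted by semicolons, each of 5 numbers parted by spaces: the shift along the tool's x, y, z scaled (see below), then the turn about the tool's z scaled (see below), then the opening, from -1 (shut) to 1 (fully open). In form: dx dy dz yaw jaw; .... A call has 1 to 10 rows; each row shifts and turns the commanded pose from where the row before left it, along the tool's axes as they then stand; what a row does not reach is not made up. The controller multiplies each number of a shift by 200 mm and each number of a turn by 90 degrees. A row lasts 1/10 s, in which the tool goes at most 50 mm and 8.59 degrees, less where a joint would pass 70% of its speed; a pose out of reach is approached as far as the arm can. A call with a number of a shift or a turn outside -1 to 1 is refused whole. A call with a gripper value outside its range is refused whole. The fingers move at their own pace and stop on an object; FORCE is the grip in N (left out, the last holds). Time passes only in rows, so rows that do not move let the fingers close. It gives the time, the measured TCP pose, the force, the opening and the grip force at its end, in the units of the state.
- read_state(): the state, without advancing time (a new reading comes with each control period).
- cams.camera(name): name is "scene" or "top"; returns a dict with "img" (384x512x3 uint8, blue, green, red), "K" (3x3 intrinsics, pixels), "xyz" and "attitude" of the camera in the world. Camera axes: x right, y down, z forward; pixel columns grow to the right and rows downward; lengths in m; the calibration is good to about 2 mm. A picture is of the moment at which its call begins. There is no depth.
- workorder.close_job(): hands the job in; it is judged then, once.
The state is a dict: "time": time; "joint_positions": joint angles; "joint_vel": joint speeds; "joint_torque": joint torques, N m; "ee_pos": TCP position; "eef_rot": TCP orientation; "ft_force": force on the tool from outside, world axes, zero at the start; "torque": the same for the moment, N m; "width": finger opening in m; "grip_force": force on a finger pad.
Only numpy, scipy, OpenCV 4.12 (cv2) and the standard library are available. Lean on these libraries where they do the work, as an engineer would, in place of code of your own. Each camera call takes 0.05 s, during which the arm holds its last target. There are 200 camera calls.

### The job

Throw the tray's lever into the load notch (one white line), then stand every flat battery cell that lies on the bench upright in the tray, on its short thin edge with the terminals up, one in a bay, broad faces across the row of bays. Then throw the lever into the lock notch (two white lines), and hold the scanner on the tray's bar-code label, steady for a second. Finally put the scanner back upright on its rubber pad, and leave the bin, the jar and the tape alone.

Things in the scene. Friction and masses are not known exactly. Their poses are not given: they have to be found in the camera images.
- cell1: flat battery cell, possibly absent: blue case 90 x 60 x 22 mm (its x, y, z), 280 g, black cap and two small aluminium terminals standing out 9 mm on its +x end. Starts lying flat, terminals roughly towards the robot. Origin: centre of the broad face that is underneath at the start (11 mm from mid-thickness); z points up as it lies at the start
- cell2: flat battery cell, possibly absent: blue case 90 x 60 x 22 mm (its x, y, z), 280 g, black cap and two small aluminium terminals standing out 9 mm on its +x end. Starts lying flat, terminals roughly towards the robot. Origin: centre of the broad face that is underneath at the start (11 mm from mid-thickness); z points up as it lies at the start
- cell3: flat battery cell, possibly absent: blue case 90 x 60 x 22 mm (its x, y, z), 280 g, black cap and two small aluminium terminals standing out 9 mm on its +x end. Starts lying flat, terminals roughly towards the robot. Origin: centre of the broad face that is underneath at the start (11 mm from mid-thickness); z points up as it lies at the start
- cell4: flat battery cell, possibly absent: blue case 90 x 60 x 22 mm (its x, y, z), 280 g, black cap and two small aluminium terminals standing out 9 mm on its +x end. Starts lying flat, terminals roughly towards the robot. Origin: centre of the broad face that is underneath at the start (11 mm from mid-thickness); z points up as it lies at the start
- tray: fixed black open tray, 190 x 150 mm outside, walls 30 mm high and 5 mm thick, floor 6 mm thick; grey flange (70 mm wide, 8 mm thick) along its -y side carries the label plate and lock lever. Three ribs 6 mm wide, 8 mm high on the floor make four bays in a row along x, each 38 mm (x) by 140 mm (y). Origin: centre of its underside, on the bench; x roughly away from the robot
- bay1 (a point): centre of the floor (top of it, 6 mm above the bench) of bay 1 of the tray, counted from the robot's side; bays are 44 mm apart; axes as the tray
- bay2 (a point): centre of the floor (top of it, 6 mm above the bench) of bay 2 of the tray, counted from the robot's side; bays are 44 mm apart; axes as the tray
- bay3 (a point): centre of the floor (top of it, 6 mm above the bench) of bay 3 of the tray, counted from the robot's side; bays are 44 mm apart; axes as the tray
- bay4 (a point): centre of the floor (top of it, 6 mm above the bench) of bay 4 of the tray, counted from the robot's side; bays are 44 mm apart; axes as the tray
- lever (a joint): tray lock lever: horizontal 80 mm steel arm turning about a vertical axis on the tray's flange, with an upright black knob at its end. Angle in rad, positive anticlockwise seen from above, range 0 to 1.4 with free travel past both notches; stays where it is left (3 N at the knob moves it). 0.2 = load notch (one white line), 0.95 = lock notch (two white lines)
- lever_grip (a point): mid-height of the lever's upright round knob, 22 mm diameter, reaching from 50 to 102 mm above the bench; this point is 80 mm above it, moves with the lever, and is 80 mm from the pivot axis
- load_notch (a point): where the middle of the knob (lever_grip) is when the lever is in the load notch (one white line), 80 mm above the bench
- lock_notch (a point): where the middle of the knob (lever_grip) is when the lever is in the lock notch (two white lines), 80 mm above the bench
- lever_pivot (a point): on the lever's vertical pivot axis, fixed to the tray, 80 mm above the bench
- label (a point): centre of the bar-code label on the plate on the tray's flange, 50 x 40 mm, 45 mm above the bench; it leans back 45 degrees, facing the tray's -y side and up; axes as the tray
- label_front (a point): point in the air 90 mm square out from the label's centre (along (0, -0.707, 0.707) in the tray's frame); the scanner window belongs here
- scanner: hand scanner, 200 g: grey handle 100 x 34 x 36 mm (x from -60 to +40 mm), black head 44 mm wide on its front end, up to 75 mm high, its glass window looking forward and 45 degrees down. Origin: centre of the underside; x forward to the head, z up. Grip the handle across its 34 mm around x = -20 mm
- window (a point): centre of the scanner's window, at (70, 0, 27) mm in the scanner's frame
- beam_spot (a point): point on the scanner's beam 90 mm ahead of the window, at (133, 0, -36) mm in the scanner's frame; to be put on the label
- pad: fixed black rubber parking pad for the scanner, 160 x 90 x 4 mm; origin: centre of its underside, on the bench
- screw_bin: small blue bin, 80 x 90 x 45 mm, a bystander; origin: centre of its underside
- jar: small jar with a dark lid, 48 mm across, 55 mm high, a bystander; origin: centre of its underside
- tape: roll of tape lying flat, 90 mm across, 24 mm high, a bystander; origin: centre of its underside

How it is judged:
On the way, in this order (a step that is already met when the one before it is completed fails the run):
1. the lever is in the load notch, one white line (joint 0.2 within 0.08 rad), still and let go, the gripper at least 50 mm away from the knob (value of joint lever between 0.12 and 0.28 rad and velocity of joint lever between -0.05 and 0.05 rad/s and distance between the grasp point and lever_grip above 0.05 m), for 0.2 s.
2. every cell stands on its short edge on a bay floor, terminals up (within 0.1 rad), faces square to the row (0.25 rad), within 30 mm of its middle line, still and let go (angle between each of cell1, cell2, cell3, cell4's own x axis and vertical below 0.1 rad and height (world z) of cell1 between 0.045 and 0.057 m and x of cell1 in the frame of tray between -0.088 and 0.088 m and y of cell1 in the frame of tray between -0.03 and 0.03 m and angle between the z axis of each of cell1, cell2, cell3, cell4 and the x axis of tray, either way round below 0.25 rad and linear speed of each of cell1, cell2, cell3, cell4 below 0.03 m/s and height (world z) of cell2 between 0.045 and 0.057 m and x of cell2 in the frame of tray between -0.088 and 0.088 m and y of cell2 in the frame of tray between -0.03 and 0.03 m and height (world z) of cell3 between 0.045 and 0.057 m and x of cell3 in the frame of tray between -0.088 and 0.088 m and y of cell3 in the frame of tray between -0.03 and 0.03 m and height (world z) of cell4 between 0.045 and 0.057 m and x of cell4 in the frame of tray between -0.088 and 0.088 m and y of cell4 in the frame of tray between -0.03 and 0.03 m and contact force between the fingers and cell1 below 0.1 N and contact force between the fingers and cell2 below 0.1 N and contact force between the fingers and cell3 below 0.1 N and contact force between the fingers and cell4 below 0.1 N), for 0.3 s.
3. the lever is in the lock notch, two white lines (joint 0.95 within 0.08 rad), still and let go, the gripper at least 50 mm away from the knob (value of joint lever between 0.87 and 1.03 rad and velocity of joint lever between -0.05 and 0.05 rad/s and distance between the grasp point and lever_grip above 0.05 m), for 0.2 s.
4. scanner held in the gripper and aimed for 1 s, under 20 mm/s: beam spot within 20 mm of the label centre, window within 30 mm of the point 90 mm square out from the label (distance between beam_spot and label below 0.02 m and distance between window and label_front below 0.03 m and linear speed of scanner below 0.02 m/s and contact force between the fingers and scanner above 1 N), for 1 s.
At the end, for the whole second after the job is handed in: Every cell stands still on its short edge on a bay floor, terminals up (within 0.1 rad), faces square to the row (0.25 rad), within 30 mm of its middle line; lever in the lock notch (0.95 within 0.08 rad); scanner still and upright on its pad, origin within 40 mm of the pad centre, any heading (angle between each of cell1, cell2, cell3, cell4's own x axis and vertical below 0.1 rad and height (world z) of cell1 between 0.045 and 0.057 m and x of cell1 in the frame of tray between -0.088 and 0.088 m and y of cell1 in the frame of tray between -0.03 and 0.03 m and angle between the z axis of each of cell1, cell2, cell3, cell4 and the x axis of tray, either way round below 0.25 rad and linear speed of each of cell1, cell2, cell3, cell4 below 0.03 m/s and height (world z) of cell2 between 0.045 and 0.057 m and x of cell2 in the frame of tray between -0.088 and 0.088 m and y of cell2 in the frame of tray between -0.03 and 0.03 m and height (world z) of cell3 between 0.045 and 0.057 m and x of cell3 in the frame of tray between -0.088 and 0.088 m and y of cell3 in the frame of tray between -0.03 and 0.03 m and height (world z) of cell4 between 0.045 and 0.057 m and x of cell4 in the frame of tray between -0.088 and 0.088 m and y of cell4 in the frame of tray between -0.03 and 0.03 m and value of joint lever between 0.87 and 1.03 rad and horizontal distance between scanner and pad below 0.04 m and height (world z) of scanner below 0.012 m and angle between scanner's own z axis and vertical below 0.12 rad and linear speed of scanner below 0.02 m/s); the robot touches nothing.
It fails at once if the blue bin is moved more than 30 mm (distance of screw_bin from where it was at the start of the episode above 0.03 m).
It fails at once if the jar is moved more than 30 mm (distance of jar from where it was at the start of the episode above 0.03 m).
It fails at once if the roll of tape is moved more than 30 mm (distance of tape from where it was at the start of the episode above 0.03 m).
Of cell1, cell2, cell3, cell4 only 3 to 4 are there at a start; the rules pass over those that are not, and their reading is None.
At some moment in a run one of scanner may be knocked a few centimetres aside while the robot is not near it.
It also fails if it takes over 208 s, if anything falls off the work surface, if the arm or the gripper's body presses on something with over 40 N, if the wrist force passes 120 N, or if a joint passes its speed limit or range.

## Working session

There is one attempt and no reset: what is moved stays moved. The work goes in short steps, Python scripts to look and compute and a shell command to move; the robot and the scene stay as the last step left them, time stands still between calls to the robot, and variables do not carry over. Pictures are saved under pics/ and viewed, at most 14 in all, crops included, and the job is handed in when it is done.

```bash
ls; mkdir -p pics
cat > h.py <<'E'
import numpy as np, cv2
from scipy.spatial.transform import Rotation as R
from bench import read_state, cams, workorder
def snap(n,f):
    c=cams.camera(n); cv2.imwrite(f'pics/{f}.png',c['img']); return c
def att(c):
    a=np.array(c['attitude'],float); return R.from_quat(a).as_matrix() if a.size==4 else a.reshape(3,3)
def ray(c,u,v,z):
    d=att(c)@np.linalg.inv(np.array(c['K']))@[u,v,1.]; o=np.array(c['xyz']); return o+d*(z-o[2])/d[2]
def proj(c,p):
    q=np.array(c['K'])@att(c).T@(np.array(p,float)-c['xyz']); return q[:2]/q[2]
E
python3 - <<'E'
from h import *
for n in('top','scene'):
    c=snap(n,n+'0'); print(n,c['xyz'],c['attitude'],c['K'])
    cv2.imwrite(f'pics/{n}0b.png',cv2.resize(c['img'],(800,600)))
s=read_state();print(s)
E
```

```text
pics
top [ 0.52823914 -0.0294164   1.18249746] [ 0.70980789 -0.70319887  0.0306322  -0.02730867] [[389.1596041    0.         253.58265093]
 [  0.         389.1596041  195.34914089]
 [  0.           0.           1.        ]]
scene [ 0.96046525 -0.38282971  0.92652182] [ 0.88775131  0.37674146 -0.1081847  -0.24137017] [[400.14634353   0.         255.80213448]
 [  0.         400.14634353 194.27637227]
 [  0.           0.           1.        ]]
{'time': 0.1, 'joint_positions': array([-1.29360201,  0.3327748 , -0.06470292,  1.4608655 ,  0.0215906 ,
        1.34991703, -0.08848748]), 'joint_vel': array([ 1.13690387e-04, -1.95224971e-04, -1.11152571e-03,  1.86077888e-04,
        2.40756175e-04, -3.16323979e-04, -2.36228612e-05]), 'joint_torque': array([ 1.09891880e-03, -6.24535418e+01,  2.45084701e-02, -3.90725541e+01,
       -6.14691409e-02,  3.62970075e-02,  2.53668634e-05]), 'ee_pos': array([0.18447147, 0.59678292, 0.22185077]), 'eef_rot': array([ 1.49320296e-01,  9.88788676e-01, -6.30907304e-04, -7.04234146e-05]), 'ft_force': array([ 0.24886015,  1.10492269, -0.49579245]), 'torque': array([ 0.00207492, -0.01570795,  0.0141895 ]), 'grip_force': 0.0, 'width': 0.08732700265999133}
```

View pics/top0b.png

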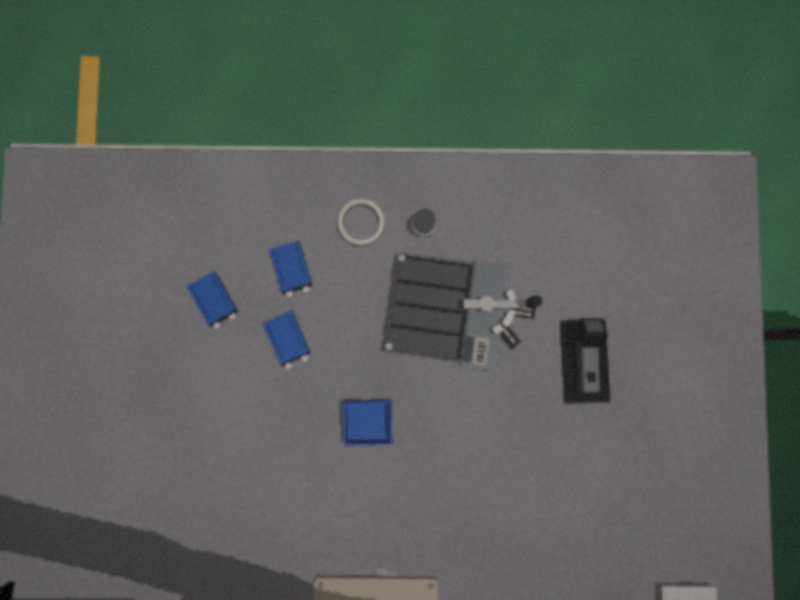

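View pics/scene0b.png

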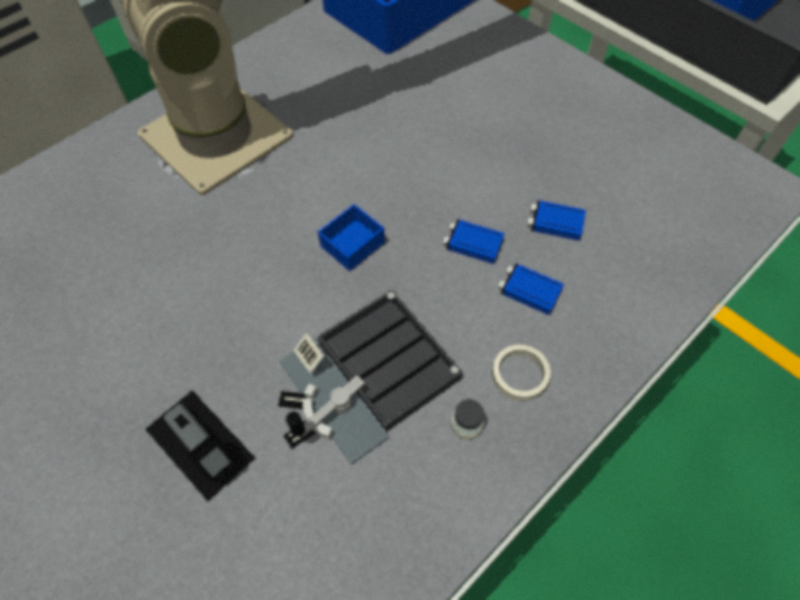

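The top view shows 3 cells (800-wide px: 212,299; 290,268; 287,339), the tray at 430,308, the lever pivot at 487,303 with its knob at 534,301, and the scanner head-up on its pad at 585,360. The tape, jar and bin are at 361,222, 422,221 and 367,422. The scene view agrees.

Run:
```python
from h import *
a=cv2.imread('pics/top0.png'); b=cv2.imread('pics/scene0.png')
z=lambda i,x0,y0,x1,y1,k:cv2.resize(i[y0:y1,x0:x1],None,fx=k,fy=k,interpolation=cv2.INTER_CUBIC)
A=z(a,235,155,355,240,5)   # 600x425
B=z(b,170,215,270,300,5)   #500x425
cv2.imwrite('pics/crA.png',A);cv2.imwrite('pics/crB.png',B)
C=np.full((600,800,3),0,np.uint8); p=z(a,235,155,395,265,5)[:550]; C[:550]=p
cv2.imwrite('pics/z1.png',C)
cv2.imwrite('pics/z2.png',z(b,170,180,300,300,5))
hsv=cv2.cvtColor(a,cv2.COLOR_BGR2HSV)
m=cv2.inRange(hsv,(100,120,60),(130,255,255))
c=cams.camera('top')
for k in cv2.findContours(m,0,2)[0]:
    if cv2.contourArea(k)<200: continue
    r=cv2.minAreaRect(k); bx=cv2.boxPoints(r)
    P=np.array([ray(c,*q,.022) for q in bx]); 
    print(np.round(r[0],1),np.round(P[:,:2],4).tolist(),'ctr',P.mean(0)[:2].round(4),'sides',np.linalg.norm(P[0]-P[1]).round(4),np.linalg.norm(P[1]-P[2]).round(4))
```

```text
[235. 270.] [[0.4429, 0.0631], [0.4437, -0.0255], [0.3623, -0.0263], [0.3615, 0.0618]] ctr [0.4026 0.0183] sides 0.0886 0.0815
[182.7 215.7] [[0.5875, 0.2206], [0.6116, 0.1674], [0.5341, 0.1316], [0.5103, 0.1846]] ctr [0.5609 0.1761] sides 0.0584 0.0853
[135.1 190.5] [[0.6573, 0.3675], [0.687, 0.3165], [0.6125, 0.2727], [0.5832, 0.3236]] ctr [0.635  0.3201] sides 0.0591 0.0864
[185.3 170.3] [[0.7294, 0.2122], [0.7464, 0.1557], [0.6653, 0.131], [0.6484, 0.1871]] ctr [0.6974 0.1715] sides 0.059 0.0848
```

View pics/z1.png

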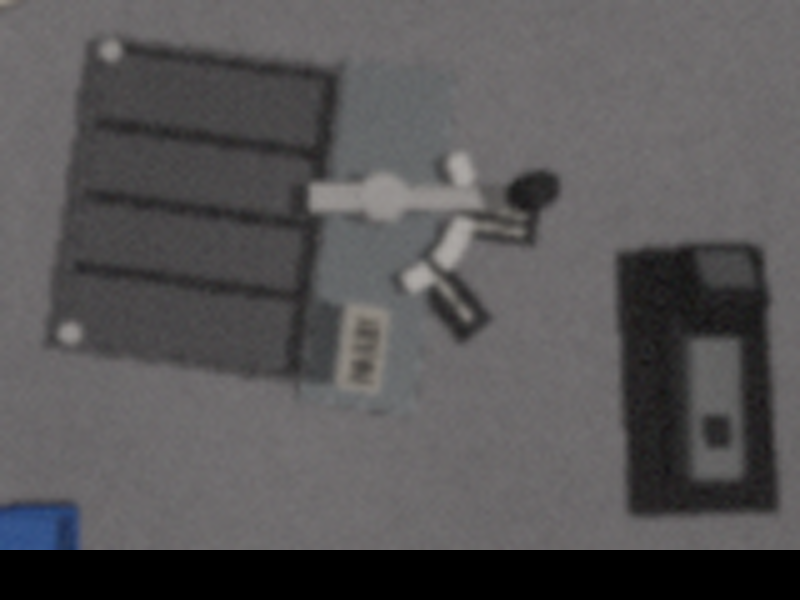

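View pics/z2.png

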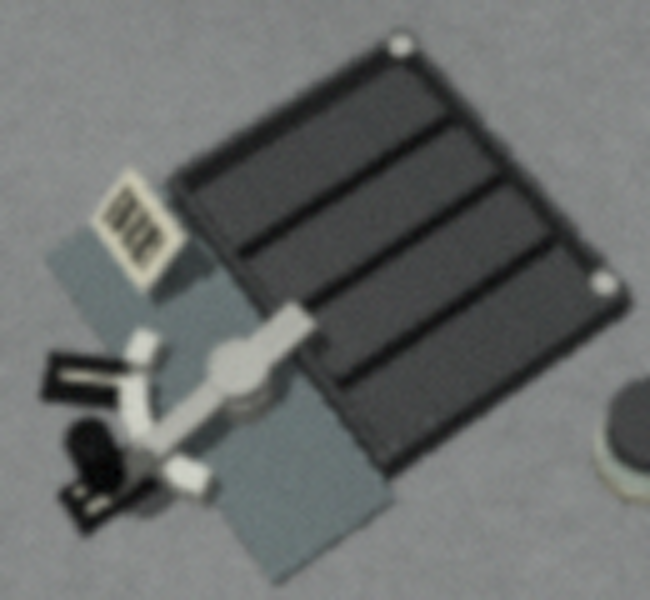

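The crops show the load plate (one line) at z1 px 460,300 and the lock plate (two lines) at 505,222. The lever lies past the lock notch, with its knob at 532,190 and pivot at 383,197. Next I turn these pixels into positions.

```bash
cat >> h.py <<'E'
def tri(c1,p1,c2,p2):
    o=[np.array(c['xyz']) for c in(c1,c2)]
    d=[att(c)@np.linalg.inv(np.array(c['K']))@[*p,1.] for c,p in((c1,p1),(c2,p2))]
    s=np.linalg.lstsq(np.c_[d[0],-d[1]],o[1]-o[0],rcond=None)[0]
    a,b=o[0]+d[0]*s[0],o[1]+d[1]*s[1]; return (a+b)/2,np.linalg.norm(a-b)
def mv(target,yaw=None):
    "shift in tool units (x200mm) and yaw units (x90deg) to target; yaw = world heading of tool y axis (mod pi)"
    s=read_state(); M=R.from_quat(s['eef_rot']); y=M.as_matrix()[:,1]
    d=M.inv().apply(np.array(target)-s['ee_pos'])/.2
    w=0
    if yaw is not None:
        cur=np.arctan2(y[1],y[0]); w=(cur-yaw+np.pi/2)%np.pi-np.pi/2   # tool z is down: +turn lowers world yaw
    return np.round(d,3),round(w/(np.pi/2),3),'j7',s['joint_positions'][6].round(2)
E
python3 - <<'E'
from h import *
t=cams.camera('top');s=cams.camera('scene')
T=lambda u,v:((u+.5)/5-.5+235,(v+.5)/5-.5+155)
S=lambda u,v:((u+.5)/5-.5+170,(v+.5)/5-.5+180)
for n,a,b in(('pivot',(383,197),(240,365)),('knobtop',(532,190),(82,437)),('label',(363,348),(138,230)),('one',(460,300),(93,380)),('two',(505,222),(98,500)),('scrL',(70,333),(400,45)),('scrU',(110,50),(604,284))):
    p,e=tri(t,T(*a),s,S(*b)); print(n,p.round(4),e.round(4))
print('knob102',ray(t,*T(532,190),.102),ray(s,*S(82,437),.102))
print('label45',ray(t,*T(363,348),.045),ray(s,*S(138,230),.045))
c=np.array([ray(t,*T(*q),.03) for q in((50,345),(90,38),(335,70),(297,375))]); print(c.round(4),np.linalg.norm(np.diff(c,axis=0,append=c[:1]),axis=1),c.mean(0))
c=np.array([ray(t,*T(*q),.004) for q in((615,250),(762,243),(778,508),(630,515))]); print('pad',c.round(4),np.linalg.norm(np.diff(c,axis=0,append=c[:1]),axis=1),c.mean(0))
print('handle',ray(t,*T(715,341),.036),ray(t,*T(718,480),.036),'tab',ray(t,*T(717,430),.036))
for nm,q in(('c1',[(.5875,.2206),(.6116,.1674),(.5341,.1316),(.5103,.1846)]),('c2',[(.6573,.3675),(.687,.3165),(.6125,.2727),(.5832,.3236)]),('c3',[(.7294,.2122),(.7464,.1557),(.6653,.131),(.6484,.1871)])):
    q=np.array(q); f=(q[0]+q[1])/2; n=(q[2]+q[3])/2; d=(n-f)/np.linalg.norm(n-f)
    print(nm,'ctr',(f+.045*d).round(4),'grip',(f+.07*d).round(4),'heading',np.arctan2(d[1],d[0]).round(3),'farEdge',f.round(4))
M=R.from_quat(read_state()['eef_rot']).as_matrix();print(M.round(3))
E
```

```text
pivot [ 0.6282 -0.203   0.0426] 0.0021
knobtop [ 0.6265 -0.2823  0.0926] 0.0052
label [ 0.5391 -0.1916  0.041 ] 0.0012
one [ 0.5699 -0.2537  0.0073] 0.0045
two [ 0.6165 -0.2866 -0.005 ] 0.0018
scrL [ 0.5462 -0.0203  0.0288] 0.0001
scrU [ 0.7157 -0.0426  0.0278] 0.0
knob102 [ 0.62705368 -0.2779686   0.102     ] [ 0.6286483 -0.2854922  0.102    ]
label45 [ 0.53876126 -0.19151498  0.045     ] [ 0.54141176 -0.19201672  0.045     ]
[[ 0.539  -0.0086  0.03  ]
 [ 0.7224 -0.0306  0.03  ]
 [ 0.7046 -0.1773  0.03  ]
 [ 0.5226 -0.1546  0.03  ]] [0.18477305 0.14778146 0.18332208 0.14689922] [ 0.62215368 -0.09276836  0.03      ]
pad [[ 0.5999 -0.3506  0.004 ]
 [ 0.605  -0.4402  0.004 ]
 [ 0.4455 -0.4468  0.004 ]
 [ 0.4406 -0.3576  0.004 ]] [0.08966005 0.15963594 0.0892718  0.15949403] [ 0.52275349 -0.39879576  0.004     ]
handle [ 0.54486006 -0.40018634  0.036     ] [ 0.46369432 -0.40056701  0.036     ] tab [ 0.49278238 -0.40047708  0.036     ]
c1 ctr [0.5587 0.1751] grip [0.5361 0.1645] heading -2.707 farEdge [0.5996 0.194 ]
c2 ctr [0.6334 0.3191] grip [0.6119 0.3064] heading -2.608 farEdge [0.6722 0.342 ]
c3 ctr [0.6949 0.1707] grip [0.671  0.1634] heading -2.844 farEdge [0.7379 0.184 ]
[[-0.955  0.295 -0.   ]
 [ 0.295  0.955 -0.001]
 [-0.    -0.001 -1.   ]]
```

Every measured point fits the given sizes. The tray is centred at (0.622,-0.093) with heading -0.12, and the lever reads about 1.08. I'll move towards the lever, going around the base.

```bash
python3 -m crank '-.2186 -.0879 0 0 1;-.2186 -.0879 0 0 1;-.2186 -.0879 0 0 1;-.2186 -.0879 0 0 1;-.2186 -.0879 0 0 1;-.2186 -.0879 0 0 1;-.2186 -.0879 0 0 1;-.2186 -.0879 0 0 1;-.2186 -.0879 0 0 1;-.2186 -.0879 0 0 1' 20
python3 -m crank '0 0 0 -.0917 -.1;0 0 0 -.0917 -.1;0 0 0 -.0917 -.1;0 0 0 -.0917 -.1;0 0 0 -.0917 -.1;0 0 0 -.0917 -.1;0 0 0 -.0917 -.1;0 0 0 -.0917 -.1;0 0 0 -.0917 -.1;0 0 0 -.0917 -.1'
python3 - <<'E'
from h import *
print(mv((.627,-.283,.222),-.43))
E
```

```text
time: 1.25
ee_pos: [0.5516, 0.2987, 0.2227]
eef_rot: [0.149, 0.989, 0.0, 0.0]
ft_force: [0.4, 1.3, -0.4]
width: 0.0869
grip_force: 0.0
time: 2.25
ee_pos: [0.5503, 0.3, 0.2224]
eef_rot: [-0.542, 0.84, 0.0, -0.0]
ft_force: [0.6, 0.4, -0.0]
width: 0.0395
grip_force: 0.0
(array([ 2.499e+00, -1.550e+00,  2.000e-03]), np.float64(0.004), 'j7', np.float64(2.15))
```

```bash
python3 -m crank '0 0 0 .095 -.1;0 0 0 .095 -.1;0 0 0 .095 -.1;0 0 0 .095 -.1;0 0 0 .095 -.1;0 0 0 .095 -.1;0 0 0 .095 -.1;0 0 0 .095 -.1;0 0 0 .095 -.1;0 0 0 .095 -.1'
python3 -m crank '0 0 0 .095 -.1;0 0 0 .095 -.1;0 0 0 .095 -.1;0 0 0 .095 -.1;0 0 0 .095 -.1;0 0 0 .095 -.1;0 0 0 .095 -.1;0 0 0 .095 -.1;0 0 0 .095 -.1;0 0 0 .095 -.1' >/dev/null
python3 -m crank '0 0 0 .095 -.1;-.2083 .1292 0 0 -.1;-.2083 .1292 0 0 -.1;-.2083 .1292 0 0 -.1;-.2083 .1292 0 0 -.1;-.2083 .1292 0 0 -.1;-.2083 .1292 0 0 -.1'
python3 -m crank '-.2083 .1292 0 0 -.1;-.2083 .1292 0 0 -.1;-.2083 .1292 0 0 -.1;-.2083 .1292 0 0 -.1;-.2083 .1292 0 0 -.1;-.2083 .1292 0 0 -.1;0 0 0 0 -.1'
python3 - <<'E'
from h import *
print(mv((.627,-.282,.066),-.43))
E
```

```text
time: 3.25
ee_pos: [0.5503, 0.3001, 0.2224]
eef_rot: [0.178, 0.984, -0.0, -0.0]
ft_force: [0.1, 0.6, 0.2]
width: 0.0393
grip_force: 0.0
time: 4.95
ee_pos: [0.5892, 0.0067, 0.2227]
eef_rot: [0.84, 0.543, 0.0, -0.0]
ft_force: [1.7, 0.3, -0.3]
width: 0.0389
grip_force: 0.0
time: 5.65
ee_pos: [0.6254, -0.2918, 0.2217]
eef_rot: [0.842, 0.539, -0.002, 0.001]
ft_force: [-0.3, 0.2, -0.4]
width: 0.0393
grip_force: 0.0
(array([ 0.051, -0.013,  0.778]), np.float64(-0.001), 'j7', np.float64(0.15))
```

```bash
python3 -m crank '.051 -.013 .1 0 -.1;0 0 .1 0 -.1;0 0 .1 0 -.1;0 0 .1 0 -.1;0 0 .1 0 -.1;0 0 .1 0 -.1;0 0 .1 0 -.1;0 0 .078 0 -.1;0 0 0 0 -.1'
python3 -m crank '0 0 0 0 -1;0 0 0 0 -1;0 0 0 0 -1;0 0 0 0 -1;0 0 0 0 -1' 20
python3 - <<'E'
from h import *
c=snap('top','t1')
s=read_state(); p=s['ee_pos']; print(p, s['width'])
P=np.array([.628,-.203]); b=np.arctan2(*(p[:2]-P)[::-1]); print('bearing',b,'r',np.linalg.norm(p[:2]-P))
# arc waypoints to load bearing, as tool-frame increments
M=R.from_quat(s['eef_rot']); prev=p
for a in np.linspace(b,-2.443,9)[1:]:
    q=np.array([*(P+.08*np.array([np.cos(a),np.sin(a)])),p[2]]); print((M.inv().apply(q-prev)/.2).round(3)); prev=q
E
```

```text
time: 6.55
ee_pos: [0.6289, -0.2718, 0.0644]
eef_rot: [0.84, 0.543, -0.001, -0.002]
ft_force: [-0.4, 0.5, 0.4]
width: 0.039
grip_force: 0.0
time: 7.05
ee_pos: [0.631, -0.2738, 0.0682]
eef_rot: [0.84, 0.543, 0.001, 0.001]
ft_force: [2.8, -4.3, 2.9]
width: 0.0206
grip_force: 19.9
[ 0.63096736 -0.2737716   0.06819535] 0.020758492846633624
bearing -1.5288921941269182 r 0.07083377864142136
[-0.059 -0.021 -0.   ]
[-0.013 -0.044 -0.   ]
[-0.008 -0.045 -0.   ]
[-0.003 -0.046 -0.   ]
[ 0.002 -0.046 -0.   ]
[ 0.007 -0.045 -0.   ]
[ 0.013 -0.044 -0.   ]
[ 0.017 -0.042 -0.   ]
```

```bash
python3 -m crank '-.018 -.042 0 0 -1;-.013 -.044 0 0 -1;-.008 -.045 0 0 -1;-.003 -.046 0 0 -1;.002 -.046 0 0 -1;.007 -.045 0 0 -1;.013 -.044 0 0 -1;.017 -.042 0 0 -1;0 0 0 0 -1;0 0 0 0 -1'
python3 - <<'E'
from h import *
t=cams.camera('top')
s=read_state(); print(s['ee_pos'],s['ft_force'],s['width'])
cv2.imwrite('pics/t2.png',cv2.resize(t['img'][155:240,280:380],None,fx=6,fy=6,interpolation=cv2.INTER_CUBIC))
E
```

```text
time: 8.1
ee_pos: [0.5719, -0.2365, 0.0684]
eef_rot: [0.837, 0.546, 0.006, -0.0]
ft_force: [19.0, 16.0, -1.0]
width: 0.0129
grip_force: 21.7
[ 0.57187994 -0.23664762  0.06837863] [18.757517   16.76263049 -0.40099035] 0.012879705897930709
```

```bash
python3 -m crank '0 0 0 0 -.1;0 0 0 0 -.1;0 0 0 0 -.1;0 0 -.1 0 -.1;0 0 -.2 0 -.1;0 0 -.2 0 -.1;0 0 -.2 0 -.1;0 0 -.2 0 -.1;.2 0 0 0 -.1;.2 0 0 0 -.1'
python3 -m crank '.24 0 0 0 -.1;.24 0 0 0 -.1;.24 0 0 0 -.1;.24 0 0 0 -.1;0 0 0 0 -.1'
python3 - <<'E'
from h import *
t=snap('top','t3');s=snap('scene','s3')
A=cv2.resize(t['img'][165:245,280:360],None,fx=5,fy=5,interpolation=cv2.INTER_CUBIC)
B=cv2.resize(s['img'][225:305,170:250],None,fx=5,fy=5,interpolation=cv2.INTER_CUBIC)
cv2.imwrite('pics/t3c.png',np.hstack([A,B]))
E
```

```text
time: 9.15
ee_pos: [0.5983, -0.1714, 0.2489]
eef_rot: [0.84, 0.542, 0.001, 0.001]
ft_force: [0.3, -0.3, -0.5]
width: 0.0395
grip_force: 0.0
time: 9.65
ee_pos: [0.6779, 0.0137, 0.2455]
eef_rot: [0.837, 0.548, 0.0, -0.002]
ft_force: [0.7, 1.2, -0.8]
width: 0.039
grip_force: 0.0
```

View pics/t3c.png

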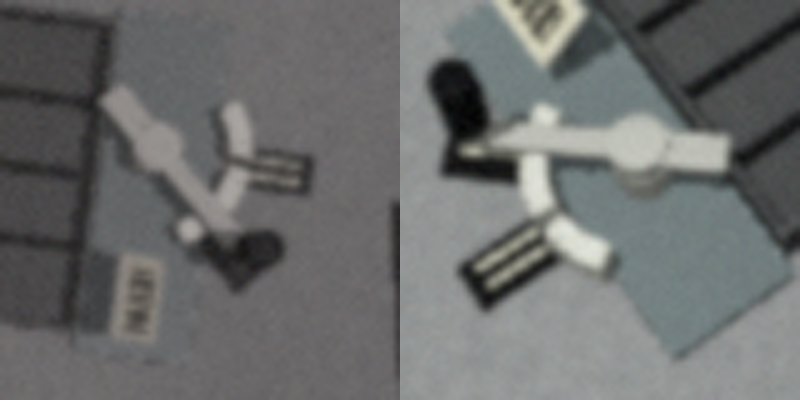

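The lever is near the load plate, with the arm running from its tail (118,100) to (225,215) in the left half. I'll get the exact angle from the line directions in both views.

Run:
```python
from h import *
t=cams.camera('top');s=cams.camera('scene')
A=lambda u,v:(t,(u+.5)/5-.5+280,(v+.5)/5-.5+165)
B=lambda u,v:(s,(u-400+.5)/5-.5+170,(v+.5)/5-.5+225)
T=lambda u,v:(t,(u+.5)/5-.5+235,(v+.5)/5-.5+155)
S=lambda u,v:(s,(u+.5)/5-.5+170,(v+.5)/5-.5+180)
def br(n,p,q,z):
    a,b=ray(*p,z),ray(*q,z); print(n,a.round(4)[:2],b.round(4)[:2],np.arctan2(*(b-a)[:2][::-1]).round(3))
br('arm top',A(118,100),A(225,215),.043); br('arm scene',B(732,153),B(500,138),.043)
br('arm scene piv',B(637,141),B(500,138),.043);br('arm top piv',A(157,145),A(225,215),.043)
br('knobtop tp',A(157,145),A(262,248),.043)
br('line1 top',T(440,275),T(468,318),.004); br('line1 sc',S(118,380),S(63,375),.004)
br('line2a top',A(250,163),A(300,170),.004);br('line2a top',A(250,178),A(298,186),.004)
br('line2 sc',B(540,222),B(472,275),.004);br('line2 sc',B(550,235),B(487,290),.004)
print('knob',ray(*A(264,244),.102),ray(*B(453,83),.102),'piv',ray(*A(157,145),.043),ray(*B(637,141),.043))
print('plate1',ray(*T(460,300),.004),ray(*S(83,378),.004))
print('plate2',ray(*A(277,172),.004),ray(*B(510,260),.004))
```

```text
arm top [ 0.655  -0.1803] [ 0.5878 -0.243 ] -2.391
arm scene [ 0.6641 -0.1754] [ 0.582  -0.2493] -2.409
arm scene piv [ 0.6284 -0.2036] [ 0.582  -0.2493] -2.364
arm top piv [ 0.6286 -0.2032] [ 0.5878 -0.243 ] -2.369
knobtop tp [ 0.6286 -0.2032] [ 0.5687 -0.2646] -2.345
line1 top [ 0.5837 -0.2442] [ 0.5578 -0.261 ] -2.565
line1 sc [ 0.5785 -0.2426] [ 0.5576 -0.2605] -2.436
line2a top [ 0.6216 -0.2657] [ 0.6177 -0.2961] -1.701
line2a top [ 0.6125 -0.2656] [ 0.6079 -0.2948] -1.727
line2 sc [ 0.6127 -0.2569] [ 0.6106 -0.2972] -1.624
line2 sc [ 0.6211 -0.2577] [ 0.6213 -0.2967] -1.566
knob [ 0.56880237 -0.25351261  0.102     ] [ 0.57197388 -0.25665213  0.102     ] piv [ 0.62864807 -0.20317632  0.043     ] [ 0.62838772 -0.20359232  0.043     ]
plate1 [ 0.5686836  -0.25622429  0.004     ] [ 0.56566215 -0.25438979  0.004     ]
plate2 [ 0.61630887 -0.28207418  0.004     ] [ 0.6174316  -0.27943377  0.004     ]
```

```bash
python3 -m crank '0 0 0 .095 -.1;0 0 0 .095 -.1;0 0 0 .095 -.1;0 0 0 0 -.1;0 0 0 0 -.1'
python3 - <<'E'
from h import *
print(read_state()['ee_pos'],mv((.5667,-.2542,.15),-.88))
E
```

```text
time: 10.35
ee_pos: [0.6764, 0.0028, 0.2472]
eef_rot: [0.939, 0.345, 0.0, 0.0]
ft_force: [-0.1, 0.3, -0.3]
width: 0.039
grip_force: 0.0
[0.67644183 0.00276449 0.24720564] (array([-1.25 ,  0.625,  0.486]), np.float64(0.008), 'j7', np.float64(-0.73))
```

```bash
python3 -m crank '-.179 .0893 .0694 .008 -.1;-.179 .0893 .0694 0 -.1;-.179 .0893 .0694 0 -.1;-.179 .0893 .0694 0 -.1;-.179 .0893 .0694 0 -.1;-.179 .0893 .0694 0 -.1;-.179 .0893 .0694 0 -.1;0 0 0 0 -.1;0 0 0 0 -.1;0 0 0 0 -.1'
python3 - <<'E'
from h import *
print(mv((.5667,-.2542,.066),-.88))
E
```

```text
time: 11.35
ee_pos: [0.5637, -0.2511, 0.1501]
eef_rot: [0.941, 0.339, 0.0, -0.0]
ft_force: [0.0, 0.6, -0.0]
width: 0.0392
grip_force: 0.0
(array([0.001, 0.021, 0.42 ]), np.float64(0.0), 'j7', np.float64(-0.29))
```

```bash
python3 -m crank '0 .021 0 0 -.1;0 0 .1 0 -.1;0 0 .1 0 -.1;0 0 .1 0 -.1;0 0 .06 0 -.1;0 0 .06 0 -.1;0 0 0 0 -.1;0 0 0 0 -.1'
python3 -m crank '0 0 0 0 -1;0 0 0 0 -1;0 0 0 0 -1;0 0 0 0 -1;0 0 0 0 -1;0 0 0 0 -1' 15
python3 -m crank '0 0 0 0 -.1;0 0 0 0 -.1;0 0 0 0 -.1;0 0 -.1 0 -.1;0 0 -.15 0 -.1;0 0 -.2 0 -.1;0 0 -.2 0 -.1;0 0 -.1 0 -.1;.24 0 0 0 -.1;.24 0 0 0 -.1'
python3 -m crank '.24 0 0 0 1;.24 0 0 0 1;.24 0 0 0 1;.24 0 0 0 1;.24 0 0 0 1;0 0 0 0 1;0 0 0 0 1'
python3 - <<'E'
from h import *
t=snap('top','t4');s=snap('scene','s4')
A=cv2.resize(t['img'][165:245,280:360],None,fx=5,fy=5,interpolation=cv2.INTER_CUBIC)
B=cv2.resize(s['img'][225:305,170:250],None,fx=5,fy=5,interpolation=cv2.INTER_CUBIC)
cv2.imwrite('pics/t4c.png',np.hstack([A,B]))
E
```

```text
time: 12.15
ee_pos: [0.5661, -0.2553, 0.0662]
eef_rot: [0.941, 0.337, 0.0, 0.0]
ft_force: [1.2, -1.1, 0.1]
width: 0.0391
grip_force: 0.0
time: 12.75
ee_pos: [0.566, -0.2554, 0.0662]
eef_rot: [0.941, 0.337, 0.0, 0.0]
ft_force: [-0.1, 0.5, 4.3]
width: 0.0214
grip_force: 15.0
time: 13.75
ee_pos: [0.6406, -0.1946, 0.2172]
eef_rot: [0.942, 0.336, 0.001, 0.0]
ft_force: [0.8, 0.1, 0.1]
width: 0.0391
grip_force: 0.0
time: 14.45
ee_pos: [0.8256, -0.041, 0.2133]
eef_rot: [0.941, 0.338, -0.001, -0.0]
ft_force: [-0.3, -0.9, 0.7]
width: 0.084
grip_force: 0.0
```

View pics/t4c.png

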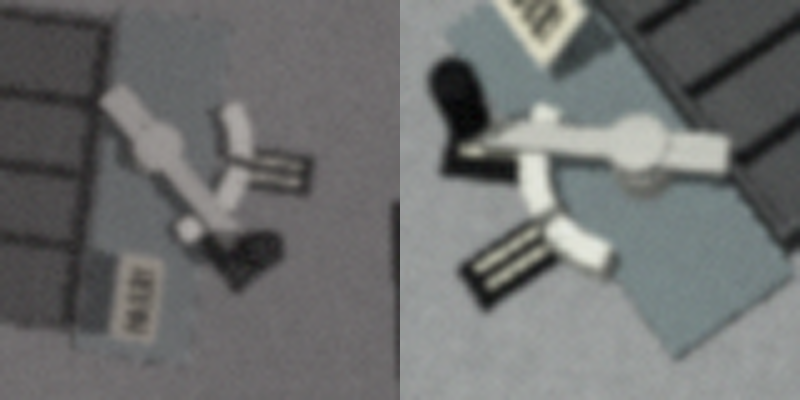

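The second picture matches the first, and the gripped knob's bearing of -2.447 agrees with the load notch, so step 1 is done. Next is the first cell, the nearest at (0.559,0.175).

```bash
python3 -m crank '0 0 0 .08 1;0 0 0 .08 1;0 0 0 0 1;0 0 0 0 1'
python3 - <<'E'
from h import *
print(mv((.5288,.1612,.1),-1.136))
E
```

```text
time: 14.95
ee_pos: [0.8248, -0.0428, 0.2168]
eef_rot: [0.976, 0.218, 0.0, 0.0]
ft_force: [-0.5, -0.3, -0.1]
width: 0.0871
grip_force: 0.0
(array([-0.906, -1.552,  0.583]), np.float64(0.003), 'j7', np.float64(-0.95))
```

```bash
python3 -m crank '-.1007 -.1724 .06 .003 1;-.1007 -.1724 .06 0 1;-.1007 -.1724 .06 0 1;-.1007 -.1724 .06 0 1;-.1007 -.1724 .06 0 1;-.1007 -.1724 .06 0 1;-.1007 -.1724 .06 0 1;-.1007 -.1724 .06 0 1;-.1007 -.1724 .06 0 1;0 0 0 0 1' 7
python3 -m crank '0 0 0 0 1;0 0 0 0 1;0 0 0 0 1'
python3 - <<'E'
from h import *
print(mv((.5288,.1612,.004),-1.136),R.from_quat(read_state()['eef_rot']).as_matrix().round(2))
E
```

```text
time: 15.95
ee_pos: [0.5255, 0.1677, 0.1061]
eef_rot: [0.976, 0.219, -0.002, -0.002]
ft_force: [-0.5, 0.1, 1.3]
width: 0.0869
grip_force: 0.0
time: 16.25
ee_pos: [0.5318, 0.1626, 0.1084]
eef_rot: [0.977, 0.214, 0.001, 0.0]
ft_force: [-0.4, -0.5, 0.3]
width: 0.0872
grip_force: 0.0
(array([-0.017, -0.   ,  0.522]), np.float64(-0.002), 'j7', np.float64(-1.3)) [[ 0.91  0.42  0.  ]
 [ 0.42 -0.91  0.  ]
 [ 0.    0.   -1.  ]]
```

```bash
python3 -m crank '-.017 0 .1 0 1;0 0 .1 0 1;0 0 .1 0 1;0 0 .1 0 1;0 0 .07 0 1;0 0 .03 0 1;0 0 .02 0 1;0 0 0 0 1;0 0 0 0 1'
python3 -m crank '0 0 0 0 -1;0 0 0 0 -1;0 0 0 0 -1;0 0 0 0 -1;0 0 0 0 -1;0 0 0 0 -1' 7
```

```text
time: 17.15
ee_pos: [0.5283, 0.1625, 0.0045]
eef_rot: [0.977, 0.214, 0.001, -0.0]
ft_force: [0.5, -0.9, 0.3]
width: 0.0868
grip_force: 0.0
time: 17.75
ee_pos: [0.5277, 0.1624, 0.0039]
eef_rot: [0.977, 0.214, 0.0, -0.0]
ft_force: [-1.4, 0.1, 0.9]
width: 0.0602
grip_force: 7.0
```

Width is 60 mm, so the cell is held across its 60 mm side. Now I tip it up along the arc.

```bash
python3 -m crank '.0086 0 -.0334 0 -1;.0086 0 -.0334 0 -1;.0143 0 -.0313 0 -1;.0143 0 -.0313 0 -1;.0195 0 -.0285 0 -1;.0195 0 -.0285 0 -1;.0242 0 -.0246 0 -1;.0242 0 -.0246 0 -1'
python3 -m crank '.028 0 -.02 0 -1;.028 0 -.02 0 -1;.0311 0 -.0149 0 -1;.0311 0 -.0149 0 -1;.0332 0 -.0093 0 -1;.0332 0 -.0093 0 -1;.0343 0 -.0034 0 -1;.0343 0 -.0034 0 -1;.0343 0 .0013 0 -1;.0343 0 .0013 0 -1'
python3 -m crank '0 0 0 0 -1;0 0 0 0 -1;0 0 0 0 -1'
python3 - <<'E'
from h import *
s=snap('scene','s5');t=snap('top','t5')
p=read_state()['ee_pos']; u,v=proj(s,p).astype(int); a,b=proj(t,p).astype(int); print(u,v,a,b)
f=lambda i,u,v:cv2.resize(i[max(v-45,0):max(v-45,0)+90,max(u-45,0):max(u-45,0)+90],(400,400),interpolation=cv2.INTER_CUBIC)
cv2.imwrite('pics/s5c.png',np.hstack([f(s['img'],u,v),f(t['img'],a,b)]))
E
```

```text
time: 18.55
ee_pos: [0.5523, 0.1737, 0.0514]
eef_rot: [0.977, 0.214, 0.0, -0.0]
ft_force: [-0.1, 0.5, -3.4]
width: 0.0601
grip_force: 7.0
time: 19.55
ee_pos: [0.6107, 0.2008, 0.0696]
eef_rot: [0.977, 0.214, -0.0, -0.0]
ft_force: [-5.1, 0.2, 3.6]
width: 0.0602
grip_force: 7.0
time: 19.85
ee_pos: [0.6105, 0.2004, 0.0695]
eef_rot: [0.977, 0.214, 0.0, 0.0]
ft_force: [-0.2, 0.6, -1.5]
width: 0.0598
grip_force: 7.0
325 146 171 197
```

View pics/s5c.png

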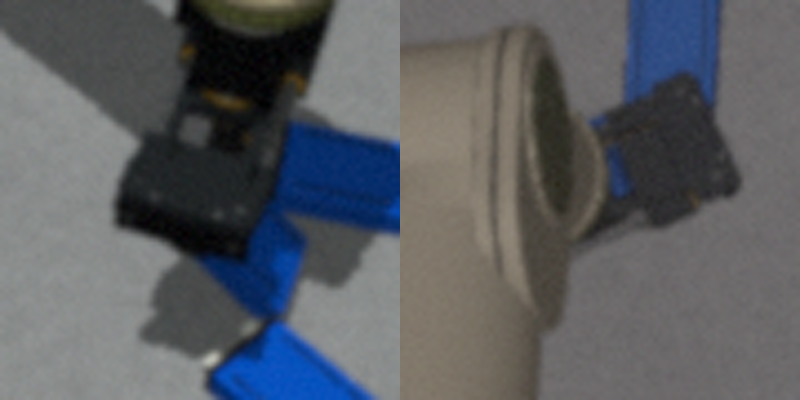

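The cell stands under the gripper and looks about upright. I press lightly, release a little so it settles flat, then regrip firmly and a bit lower.

```bash
python3 -m crank '0 0 .01 0 -1;0 0 0 0 -1;0 0 0 0 .5;0 0 0 0 .5;0 0 0 0 .5;0 0 0 0 .5;0 0 0 0 .5'
python3 -m crank '0 0 .025 0 .5;0 0 .025 0 .5;0 0 0 0 .5;0 0 0 0 -1;0 0 0 0 -1;0 0 0 0 -1;0 0 0 0 -1' 30
python3 -m crank '0 0 -.1 0 -1;0 0 -.2 0 -1;0 0 -.2 0 -1;0 0 -.2 0 -1;0 0 0 0 -1;0 0 0 0 -1'
python3 - <<'E'
from h import *
s=snap('scene','s6')
p=read_state()['ee_pos']; u,v=proj(s,p).astype(int); print(u,v)
v0,u0=max(v-50,0),max(u-50,0)
cv2.imwrite('pics/s6c.png',cv2.resize(s['img'][v0:v0+100,u0:u0+100],(500,500),interpolation=cv2.INTER_CUBIC))
print(mv((.54,-.08,.14),1.451))
E
```

```text
time: 20.65
ee_pos: [0.6104, 0.2004, 0.0675]
eef_rot: [0.977, 0.214, 0.0, 0.0]
ft_force: [-1.1, 0.6, 0.6]
width: 0.0652
grip_force: 0.0
time: 21.35
ee_pos: [0.6104, 0.2005, 0.0576]
eef_rot: [0.977, 0.214, 0.0, -0.0]
ft_force: [-0.1, -0.5, 0.1]
width: 0.0411
grip_force: 0.0
time: 21.95
ee_pos: [0.6108, 0.2006, 0.1984]
eef_rot: [0.977, 0.214, 0.001, -0.0]
ft_force: [-0.4, 0.4, -1.4]
width: 0.0011
grip_force: 0.0
333 113
(array([-0.906,  1.127,  0.285]), np.float64(0.352), 'j7', np.float64(-1.3))
```

View pics/s6c.png

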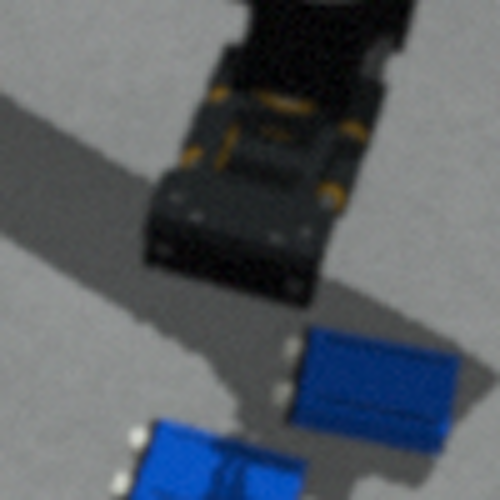

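The cell fell when released, so it hadn't come fully upright. I'll back off and find it again.

```bash
python3 -m crank '-.2 .1 -.1 0 1;-.2 .1 0 0 1;-.2 .1 0 0 1;-.2 .1 0 0 1;-.2 .1 0 0 1;-.2 .1 0 0 1;-.2 .1 0 0 1;0 0 0 0 1;0 0 0 0 1'
cat >> h.py <<'E'
def cells(c):
    "blue outlines at z=22 mm with centres; heading of the terminal end found from bright terminals is checked by eye"
    hsv=cv2.cvtColor(c['img'],cv2.COLOR_BGR2HSV); m=cv2.inRange(hsv,(100,100,40),(130,255,255))
    for k in cv2.findContours(m,0,2)[0]:
        if cv2.contourArea(k)<200: continue
        bx=cv2.boxPoints(cv2.minAreaRect(k)); P=np.array([ray(c,*q,.022)[:2] for q in bx])
        e=np.linalg.norm(np.diff(P,axis=0,append=P[:1]),axis=1)
        if e[0]>e[1]: P=np.roll(P,-1,axis=0)   # P0P1 short
        f,n=(P[0]+P[1])/2,(P[2]+P[3])/2
        if f@f<n@n: f,n=n,f                    # f far from robot
        d=(n-f)/np.linalg.norm(n-f)
        print('px',bx.mean(0).round(0),'sides',np.sort(e)[[0,3]].round(4),'ctr',(f+.045*d).round(4),'grip33',(f+.078*d).round(4),'head',np.arctan2(d[1],d[0]).round(3),'far',f.round(4))
E
python3 - <<'E'
from h import *
t=snap('top','t7');s=snap('scene','s7');cells(t)
A=cv2.resize(t['img'][140:250,100:220],(480,440),interpolation=cv2.INTER_CUBIC)
B=cv2.resize(s['img'][110:220,270:390],(480,440),interpolation=cv2.INTER_CUBIC)
cv2.imwrite('pics/t7c.png',cv2.resize(np.hstack([A,B]),(800,366)))
E
```

```text
time: 22.9
ee_pos: [0.4141, -0.0439, 0.217]
eef_rot: [0.977, 0.214, 0.0, -0.001]
ft_force: [0.1, 0.3, -0.1]
width: 0.0649
grip_force: 0.0
px [235. 267.] sides [0.0641 0.0886] ctr [0.4113 0.0176] grip33 [ 0.4116 -0.0154] head -1.562 far [0.4109 0.0626]
px [174. 196.] sides [0.0598 0.0864] ctr [0.6164 0.2021] grip33 [0.5865 0.188 ] head -2.702 far [0.6571 0.2213]
px [135. 191.] sides [0.0602 0.0869] ctr [0.6334 0.3197] grip33 [0.605  0.3029] head -2.609 far [0.6722 0.3425]
px [187. 163.] sides [0.06   0.0852] ctr [0.7171 0.1668] grip33 [0.6841 0.166 ] head -3.118 far [0.7621 0.1679]
```

View pics/t7c.png

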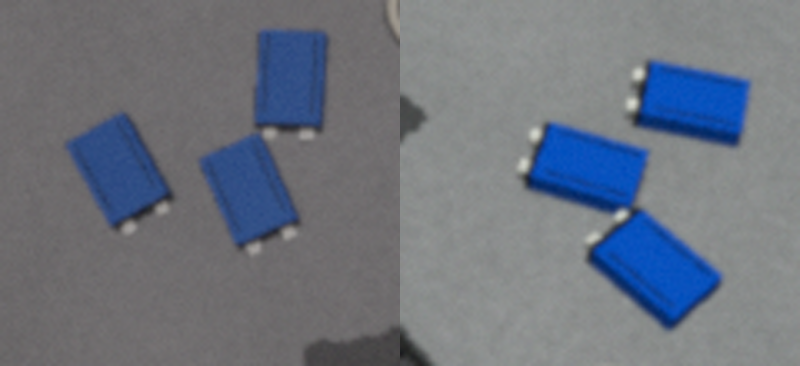

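The cell slid and fell back flat, terminals still towards the robot: the 7 N grip had held it at about 50°. This time I use a lighter grip nearer the terminal end and lift it clear so that it hangs.

Run:
```python
from h import *
print(mv((.5845,.187,.1),-1.131))
```

```text
(array([ 1.254, -0.688,  0.584]), np.float64(-0.004), 'j7', np.float64(-1.34))
```

```bash
python3 -m crank '.1792 -.0983 0 -.004 1;.1792 -.0983 0 0 1;.1792 -.0983 0 0 1;.1792 -.0983 .1 0 1;.1792 -.0983 .15 0 1;.1792 -.0983 .15 0 1;.1792 -.0983 .1 0 1;0 0 .084 0 1;0 0 0 0 1;0 0 0 0 1' 4
python3 -m crank '0 0 0 0 1;0 0 0 0 1'
python3 - <<'E'
from h import *
print(mv((.5845,.187,.003),-1.131))
E
```

```text
time: 24.0
ee_pos: [0.5827, 0.1854, 0.1009]
eef_rot: [0.976, 0.217, -0.001, 0.001]
ft_force: [1.2, -0.5, -0.0]
width: 0.0871
grip_force: 0.0
time: 24.2
ee_pos: [0.5834, 0.1858, 0.1028]
eef_rot: [0.976, 0.217, 0.001, -0.0]
ft_force: [0.0, 0.4, 0.1]
width: 0.0873
grip_force: 0.0
(array([ 0.007, -0.003,  0.499]), np.float64(-0.001), 'j7', np.float64(-1.22))
```

```bash
python3 -m crank '.007 -.003 .1 0 1;0 0 .1 0 1;0 0 .1 0 1;0 0 .1 0 1;0 0 .06 0 1;0 0 .037 0 1;0 0 0 0 1;0 0 0 0 1'
python3 -m crank '0 0 0 0 -1;0 0 0 0 -1;0 0 0 0 -1;0 0 0 0 -1;0 0 0 0 -1;0 0 0 0 -1' 4
python3 -m crank '0 0 -.03 0 -1;0 0 -.06 0 -1;0 0 -.08 0 -1;0 0 -.1 0 -1;0 0 -.1 0 -1;0 0 -.1 0 -1;0 0 -.1 0 -1;0 0 -.1 0 -1;0 0 0 0 -1;0 0 0 0 -1'
python3 - <<'E'
from h import *
s=snap('scene','s8');print(read_state()['ft_force'])
p=read_state()['ee_pos']; u,v=proj(s,p).astype(int); print(u,v)
v0,u0=max(v-50,0),max(u-50,0)
cv2.imwrite('pics/s8c.png',cv2.resize(s['img'][v0:v0+100,u0:u0+100],(500,500),interpolation=cv2.INTER_CUBIC))
E
```

```text
time: 25.0
ee_pos: [0.5845, 0.1873, 0.003]
eef_rot: [0.976, 0.217, 0.001, -0.0]
ft_force: [1.0, -0.4, 0.4]
width: 0.0869
grip_force: 0.0
time: 25.6
ee_pos: [0.584, 0.1874, 0.0023]
eef_rot: [0.976, 0.218, 0.0, -0.0]
ft_force: [-1.9, 0.1, 1.9]
width: 0.0601
grip_force: 4.0
time: 26.6
ee_pos: [0.584, 0.1872, 0.1365]
eef_rot: [0.976, 0.217, 0.0, -0.0]
ft_force: [-0.6, 0.7, -2.9]
width: 0.0601
grip_force: 4.0
[-0.61919679 -0.55089116 -1.97081709]
317 127
```

View pics/s8c.png

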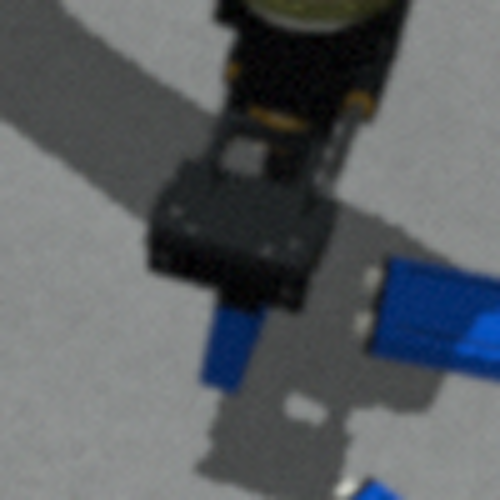

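```bash
cat >> h.py <<'E'
def onside(c,u,v,off,p=None):
    "ray hits the cell's side plane (normal tool y, off m from TCP): returns (along tool x, height above TCP) in mm"
    s=read_state(); p=s['ee_pos'] if p is None else p; M=R.from_quat(s['eef_rot']).as_matrix(); n=M[:,1]
    o=np.array(c['xyz']); d=att(c)@np.linalg.inv(np.array(c['K']))@[u,v,1.]
    q=o+d*((p+n*off-o)@n)/(d@n)-p; return (np.array([q@M[:,0],q[2]])*1e3).round(1)
E
python3 - <<'E'
from h import *
s=cams.camera('scene')
for U,V in((200,380),(240,390),(217,305),(268,310)):
    print(onside(s,U/5+267,V/5+77,.03))
print(R.from_quat(read_state()['eef_rot']).as_matrix()[:,1])
E
```

```text
[-11.1 -76.9]
[ 11.  -75.3]
[ -8.9 -12.1]
[17.  -4.7]
[ 4.24538785e-01 -9.05409734e-01 -1.83422670e-04]
```

The cell hangs vertical, its base 76 mm below the TCP (corners at -11 and +11 mm). I'll firm up the grip and carry it to bay 4.

```bash
python3 -m crank '0 0 -.1 .088 -1;0 0 -.1 .088 -1;0 0 -.1 .088 -1;0 0 -.025 .088 -1;0 0 0 0 -1;0 0 0 0 -1' 8
python3 - <<'E'
from h import *
print(mv((.6875,-.1009,.2),-1.69))
E
```

```text
time: 27.3
ee_pos: [0.5835, 0.1872, 0.2]
eef_rot: [0.998, -0.055, -0.001, 0.0]
ft_force: [-0.1, -0.5, -2.4]
width: 0.0602
grip_force: 8.0
(array([0.676, 1.374, 0.   ]), np.float64(0.006), 'j7', np.float64(-1.77))
```

```bash
python3 -m crank '.03 .06 0 .006 -1;.06 .12 0 0 -1;.084 .172 0 0 -1;.084 .172 0 0 -1;.084 .172 0 0 -1;.084 .172 0 0 -1;.084 .172 0 0 -1;.084 .172 0 0 -1;.06 .12 0 0 -1;.022 .042 0 0 -1'
python3 -m crank '0 0 0 0 -1;0 0 0 0 -1;0 0 0 0 -1'
python3 - <<'E'
from h import *
print(mv((.6875,-.1009,.083),-1.69))
E
```

```text
time: 28.3
ee_pos: [0.6836, -0.1078, 0.2003]
eef_rot: [0.998, -0.064, -0.001, 0.001]
ft_force: [0.1, -0.6, -1.3]
width: 0.0601
grip_force: 8.0
time: 28.6
ee_pos: [0.6844, -0.1002, 0.2009]
eef_rot: [0.998, -0.061, -0.0, -0.001]
ft_force: [0.0, 0.8, -2.5]
width: 0.0598
grip_force: 8.0
(array([0.016, 0.002, 0.59 ]), np.float64(-0.001), 'j7', np.float64(-1.29))
```

```bash
python3 -m crank '.016 0 .1 0 -1;0 0 .1 0 -1;0 0 .1 0 -1;0 0 .1 0 -1;0 0 .08 0 -1;0 0 .05 0 -1;0 0 .03 0 -1;0 0 .02 0 -1;0 0 0 0 -1;0 0 0 0 -1'
python3 - <<'E'
from h import *
s=snap('scene','s9')
p=read_state()['ee_pos']; u,v=proj(s,p).astype(int); print(u-50,v-40,p)
cv2.imwrite('pics/s9c.png',cv2.resize(s['img'][v-40:v+60,u-50:u+50],(500,500),interpolation=cv2.INTER_CUBIC))
E
```

```text
time: 29.6
ee_pos: [0.6879, -0.1027, 0.0858]
eef_rot: [0.998, -0.062, 0.001, -0.0]
ft_force: [0.3, 1.0, -1.8]
width: 0.0599
grip_force: 8.0
215 194 [ 0.68780149 -0.10271411  0.08574332]
```

View pics/s9c.png

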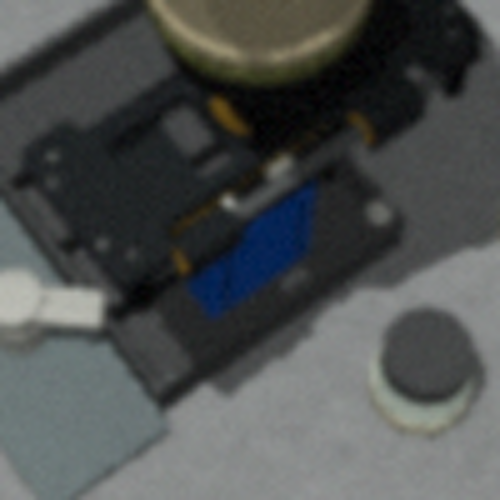

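The cell hangs upright in bay 4, its broad face visible at 255,255. I lower it until it touches, then let go.

```bash
python3 -m crank '0 0 .008 0 -1;0 0 .006 0 -1;0 0 0 0 -1;0 0 0 0 -1'; python3 -m crank '0 0 .007 0 -1;0 0 0 0 -1;0 0 0 0 -1'; python3 -m crank '0 0 .007 0 -1;0 0 0 0 -1;0 0 0 0 -1'
```

```text
time: 30.05
ee_pos: [0.6887, -0.1028, 0.0843]
eef_rot: [0.998, -0.062, 0.002, -0.0]
ft_force: [-0.9, 0.1, 8.5]
width: 0.0602
grip_force: 8.0
time: 30.35
ee_pos: [0.689, -0.1029, 0.0833]
eef_rot: [0.998, -0.062, 0.002, -0.0]
ft_force: [-1.2, 1.1, 10.1]
width: 0.0598
grip_force: 8.0
time: 30.65
ee_pos: [0.6891, -0.1029, 0.082]
eef_rot: [0.998, -0.062, 0.002, -0.0]
ft_force: [-0.4, 1.4, 9.9]
width: 0.0601
grip_force: 8.0
```

```bash
python3 -m crank '0 0 0 0 .6;0 0 0 0 .6;0 0 0 0 .6;0 0 0 0 .6;0 0 -.05 0 .6;0 0 -.15 0 .6;0 0 -.2 0 .6;0 0 -.2 0 1;0 0 0 0 1;0 0 0 0 1'
python3 - <<'E'
from h import *
t=snap('top','t10');s=snap('scene','s10');cells(t)
A=t['img'][130:260,110:330]; B=s['img'][100:300,170:390]
A=cv2.resize(A,(440,260)); B=cv2.resize(B,(330,300))
C=np.zeros((300,770,3),np.uint8);C[:260,:440]=A;C[:,440:]=B;cv2.imwrite('pics/c10.png',C)
E
```

```text
time: 31.65
ee_pos: [0.6879, -0.1028, 0.201]
eef_rot: [0.998, -0.062, 0.001, -0.0]
ft_force: [-1.3, 1.0, -0.2]
width: 0.0837
grip_force: 0.0
px [135. 190.] sides [0.0602 0.0867] ctr [0.6334 0.3197] grip33 [0.605  0.3029] head -2.609 far [0.6722 0.3425]
px [187. 163.] sides [0.06   0.0852] ctr [0.7171 0.1668] grip33 [0.6841 0.166 ] head -3.118 far [0.7621 0.1679]
```

View pics/c10.png

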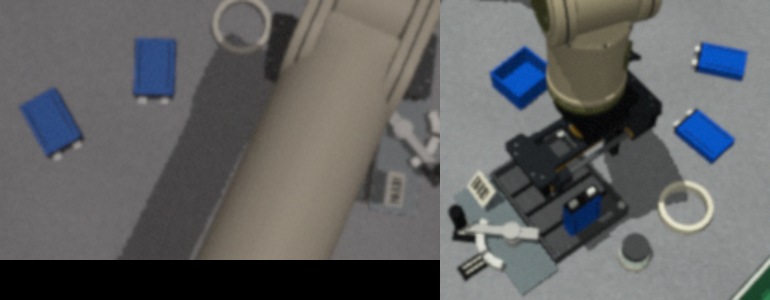

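The cell stands in bay 4 and the fingers are clear. Next is cell c3 at (0.717,0.167), the same way.

```bash
python3 -m crank '0 0 0 -.09 1;0 0 0 0 1;0 0 0 0 1'
python3 - <<'E'
from h import *
print(mv((.6821,.166,.1),-1.547))
E
```

```text
time: 32.05
ee_pos: [0.6872, -0.1024, 0.1987]
eef_rot: [1.0, 0.007, -0.001, -0.0]
ft_force: [-0.3, 0.3, 0.3]
width: 0.087
grip_force: 0.0
(array([-0.006, -1.342,  0.494]), np.float64(-0.006), 'j7', np.float64(-1.16))
```

```bash
python3 -m crank '-.003 -.2 0 -.006 1;-.003 -.2 0 0 1;0 -.2 0 0 1;0 -.2 .04 0 1;0 -.2 .1 0 1;0 -.2 .14 0 1;0 -.142 .14 0 1;0 0 .074 0 1;0 0 0 0 1;0 0 0 0 1' 4
python3 -m crank '0 0 0 0 1;0 0 0 0 1;0 0 0 0 1'
python3 - <<'E'
from h import *
print(mv((.6821,.166,.003),-1.547))
E
```

```text
time: 33.05
ee_pos: [0.6798, 0.164, 0.1013]
eef_rot: [1.0, 0.012, 0.0, 0.001]
ft_force: [0.7, -0.4, 0.7]
width: 0.0877
grip_force: 0.0
time: 33.35
ee_pos: [0.6799, 0.1652, 0.1016]
eef_rot: [1.0, 0.013, 0.001, -0.0]
ft_force: [0.5, -0.3, -0.2]
width: 0.087
grip_force: 0.0
(array([ 0.011, -0.004,  0.493]), np.float64(0.001), 'j7', np.float64(-1.51))
```

```bash
python3 -m crank '.011 -.004 .1 0 1;0 0 .1 0 1;0 0 .1 0 1;0 0 .1 0 1;0 0 .06 0 1;0 0 .033 0 1;0 0 0 0 1;0 0 0 0 1'
python3 -m crank '0 0 0 0 -1;0 0 0 0 -1;0 0 0 0 -1;0 0 0 0 -1;0 0 0 0 -1;0 0 0 0 -1' 4
python3 -m crank '0 0 -.03 0 -1;0 0 -.06 0 -1;0 0 -.08 0 -1;0 0 -.1 0 -1;0 0 -.1 0 -1;0 0 -.1 0 -1;0 0 -.1 0 -1;0 0 -.1 0 -1;0 0 0 0 -1;0 0 0 0 -1'
cat >> h.py <<'E'
def hang(c,off=.03):
    "blue blob below the gripper on the side/face planes, mm relative to TCP"
    p=read_state()['ee_pos']; u,v=proj(c,p-[0,0,.05]).astype(int)
    m=cv2.inRange(cv2.cvtColor(c['img'],cv2.COLOR_BGR2HSV),(100,100,30),(130,255,255))
    n,L,st,ce=cv2.connectedComponentsWithStats(m)
    for i in range(1,n):
        if st[i,4]>40 and np.hypot(*(ce[i]-[u,v]))<35:
            k=cv2.findContours((L==i).astype(np.uint8),0,2)[0][0]; a=cv2.approxPolyDP(k,1.5,True)[:,0]
            print(i,st[i,4],[(q.tolist(),onside(c,*q,off).tolist()) for q in a])
E
python3 - <<'E'
from h import *
s=snap('scene','s11');hang(s);print(read_state()['ft_force'])
E
```

```text
time: 34.15
ee_pos: [0.682, 0.1666, 0.0025]
eef_rot: [1.0, 0.013, 0.0, -0.0]
ft_force: [-0.4, 0.7, -0.6]
width: 0.087
grip_force: 0.0
time: 34.75
ee_pos: [0.6816, 0.167, 0.0022]
eef_rot: [1.0, 0.014, -0.0, -0.0]
ft_force: [-0.8, 2.0, 1.7]
width: 0.0599
grip_force: 4.0
time: 35.75
ee_pos: [0.6817, 0.1665, 0.1366]
eef_rot: [1.0, 0.013, 0.0, -0.0]
ft_force: [-0.2, 1.1, -3.2]
width: 0.0598
grip_force: 4.0
5 55 [([344, 133], [4.0, 109.4]), ([342, 140], [3.9, 85.0]), ([346, 141], [13.9, 90.3]), ([350, 136], [19.6, 112.6])]
6 278 [([374, 134], [68.2, 160.8]), ([367, 134], [54.3, 148.9]), ([353, 149], [35.5, 81.1]), ([370, 153], [74.9, 103.5])]
7 296 [([351, 153], [33.9, 64.9]), ([344, 160], [22.7, 27.1]), ([341, 159], [14.7, 23.3]), ([337, 167], [10.5, -14.0]), ([331, 164], [-7.2, -18.9]), ([329, 173], [-6.2, -57.7]), ([331, 180], [4.5, -79.0]), ([334, 181], [13.4, -74.1]), ([347, 169], [36.8, 4.3])]
[-0.16101497  0.61259876 -2.34634542]
```

Run:
```python
from h import *
s=cams.camera('scene')
print([onside(s,*q,-.03) for q in((351,153),(347,169))],[onside(s,*q,.03) for q in((331,164),(329,173),(337,167),(334,181))])
M=R.from_quat(read_state()['eef_rot']).as_matrix();p=read_state()['ee_pos']
for x in(-.011,.011):
  for y in(.03,-.03): print(x,y,[proj(s,p+M@[x,y,z]).round(1).tolist() for z in(.076,-.014)])
g=cv2.cvtColor(s['img'],cv2.COLOR_BGR2HSV)[160:186:2,322:352:2]; print(g[:,:,0]);print(g[:,:,2])
```

```text
[array([  7.9, -17.3]), array([ 11.2, -84.7])] [array([ -7. , -18.4]), array([ -5.9, -57.2]), array([ 10.7, -13.4]), array([ 13.6, -73.6])]
-0.011 0.03 [[326.4, 175.9], [331.8, 155.2]]
-0.011 -0.03 [[340.9, 162.3], [347.3, 141.0]]
0.011 0.03 [[333.0, 180.9], [339.0, 160.5]]
0.011 -0.03 [[347.5, 167.1], [354.5, 146.0]]
[[100  90 105 135 100 160  68  70 160 110 112 109 109 107 109]
 [ 90 105  70  75   0 165 105 120 120 111 109 109 109 109 108]
 [ 80  90  80  83 108 110 102 165 105 110 109 109 110 110 110]
 [ 90  80  90  90 111 109 110 111 113 109 109 109 110 111 102]
 [ 83  75 102 109 111 108 110 109 109 108 109 108 111 111  84]
 [ 90  98  75 104 110 108 109 108 108 108 109 109 111 100   0]
 [ 80 110  75 108 110 109 109 109 108 110 109 111 100 100 105]
 [ 90  80  90 110 109 109 109 107 108 111 112 108  83  75  75]
 [ 70  75  99 109 109 108 109 108 108 109 103 108  84  90  72]
 [ 90  75  98 110 110 109 108 109 107  90  90 105 110  90  75]
 [ 84 105  75 120 112 110 110 108  75  80  75  83  90  98  90]
 [100  78  90  90 100 101 112  90  75  45 120  90  90  60  75]
 [ 80 110 100 105  96  7
[... 159 characters left out ...]
6  79]
 [145 141 142 142  98  30  20  20  17  69  89  88  88  74  72]
 [140 140 140 138  99  76  49  22  44  82  87  88  79  74  76]
 [142 139 141 133  97  83  84  71  71  85  87  83  78  78  79]
 [142 140 140 130  90  85  88  84  77  85  87  86  81  77  77]
 [143 142 144 122  88  86  88  85  79  87  83  83  79  76  74]
 [144 148 145 110  86  86  88  82  83  86  84  79  79  77  76]
 [144 148 140 100  86  85  88  76  84  84  80  82  80  77  83]
 [147 147 127  86  87  86  89  72  75  76  80  78  81  78  82]
 [146 119  86  79  84  85  85  79  82  81  81  82  96  85  79]
 [140 104  79  79  79  81  80  78  82  81  80 102 140 116  84]
 [106  83  82  80  80  79  80  80  79  80  81 114 138 134  95]]
```

The hanging corners match a vertical cell to within about a pixel. I carry it to bay 3.

```bash
python3 -m crank '0 0 -.1 .09 -1;0 0 -.1 0 -1;0 0 -.1 0 -1;0 0 -.025 0 -1;0 0 0 0 -1;0 0 0 0 -1' 8
python3 - <<'E'
from h import *
print(mv((.6438,-.0956,.2),-1.69))
E
```

```text
time: 36.45
ee_pos: [0.681, 0.1667, 0.1995]
eef_rot: [0.998, -0.057, -0.001, 0.0]
ft_force: [-0.6, 0.0, -2.5]
width: 0.0601
grip_force: 8.0
(array([-0.035,  1.324, -0.002]), np.float64(0.003), 'j7', np.float64(-1.67))
```

```bash
python3 -m crank '-.005 .07 0 .003 -1;-.005 .14 0 0 -1;-.005 .17 0 0 -1;-.005 .17 0 0 -1;-.005 .17 0 0 -1;-.005 .17 0 0 -1;-.005 .17 0 0 -1;0 .14 0 0 -1;0 .09 0 0 -1;0 .034 0 0 -1'
python3 -m crank '0 0 0 0 -1;0 0 0 0 -1;0 0 0 0 -1'
python3 - <<'E'
from h import *
print(mv((.6438,-.0956,.086),-1.69))
E
```

```text
time: 37.45
ee_pos: [0.6423, -0.0983, 0.2008]
eef_rot: [0.998, -0.061, -0.0, 0.0]
ft_force: [0.2, -0.7, -2.8]
width: 0.0603
grip_force: 8.0
time: 37.75
ee_pos: [0.6437, -0.0936, 0.2008]
eef_rot: [0.998, -0.058, -0.0, -0.0]
ft_force: [-0.1, 0.3, -2.1]
width: 0.0602
grip_force: 8.0
(array([0.002, 0.01 , 0.574]), np.float64(0.002), 'j7', np.float64(-1.29))
```

```bash
python3 -m crank '.002 .01 .1 .002 -1;0 0 .1 0 -1;0 0 .1 0 -1;0 0 .1 0 -1;0 0 .08 0 -1;0 0 .05 0 -1;0 0 .03 0 -1;0 0 .012 0 -1;0 0 0 0 -1;0 0 0 0 -1'
python3 -m crank '0 0 .008 0 -1;0 0 .006 0 -1;0 0 0 0 -1;0 0 0 0 -1'; python3 -m crank '0 0 .007 0 -1;0 0 0 0 -1;0 0 0 0 -1'
```

```text
time: 38.75
ee_pos: [0.6438, -0.0977, 0.0874]
eef_rot: [0.998, -0.061, 0.001, -0.0]
ft_force: [0.9, -1.7, -1.2]
width: 0.06
grip_force: 8.0
time: 39.15
ee_pos: [0.644, -0.0976, 0.0846]
eef_rot: [0.998, -0.061, 0.001, -0.0]
ft_force: [0.2, -0.6, 4.4]
width: 0.06
grip_force: 8.0
time: 39.45
ee_pos: [0.6448, -0.0977, 0.0839]
eef_rot: [0.998, -0.061, 0.002, -0.0]
ft_force: [1.9, 0.8, 8.8]
width: 0.0599
grip_force: 8.0
```

```bash
python3 -m crank '0 0 0 0 .6;0 0 0 0 .6;0 0 0 0 .6;0 0 0 0 .6;0 0 -.05 0 .6;0 0 -.15 0 .6;0 0 -.2 0 .6;0 0 -.2 0 1;0 0 0 0 1;0 0 0 0 1'
python3 -m crank '0 0 0 -.083 1;0 0 0 -.083 1;0 0 0 -.083 1;0 0 0 -.083 1;0 0 0 -.083 1;0 0 0 0 1;0 0 0 0 1'
python3 - <<'E'
from h import *
t=snap('top','t12');s=snap('scene','s12');cells(t)
print(mv((.6032,.3019,.1),-1.038))
E
```

```text
time: 40.45
ee_pos: [0.6439, -0.0977, 0.2039]
eef_rot: [0.998, -0.061, 0.001, -0.0]
ft_force: [-0.3, -0.0, -0.4]
width: 0.0839
grip_force: 0.0
time: 41.15
ee_pos: [0.643, -0.0974, 0.2018]
eef_rot: [0.966, 0.26, -0.001, -0.0]
ft_force: [0.1, 0.2, -0.1]
width: 0.0868
grip_force: 0.0
px [135. 190.] sides [0.0605 0.0864] ctr [0.6333 0.3194] grip33 [0.6048 0.3026] head -2.609 far [0.672  0.3422]
(array([ 0.831, -1.827,  0.51 ]), np.float64(-0.004), 'j7', np.float64(-0.7))
```

```bash
python3 -m crank '.0923 -.203 0 -.004 1;.0923 -.203 0 0 1;.0923 -.203 0 0 1;.0923 -.203 0 0 1;.0923 -.203 0 0 1;.0923 -.203 0 0 1;.0923 -.203 .1 0 1;.0923 -.203 .1 0 1;.0923 -.203 .1 0 1;0 0 .1 0 1' 4
python3 -m crank '0 0 .1 0 1;0 0 0 0 1;0 0 0 0 1;0 0 0 0 1;0 0 0 0 1'
python3 - <<'E'
from h import *
print(mv((.6032,.3019,.003),-1.038))
E
```

```text
time: 42.25
ee_pos: [0.597, 0.3105, 0.1205]
eef_rot: [0.963, 0.269, -0.001, -0.002]
ft_force: [-1.1, 0.8, 0.5]
width: 0.0867
grip_force: 0.0
time: 42.75
ee_pos: [0.6007, 0.3015, 0.1039]
eef_rot: [0.964, 0.264, 0.001, -0.0]
ft_force: [-0.4, 0.3, 0.1]
width: 0.087
grip_force: 0.0
(array([0.011, 0.005, 0.504]), np.float64(0.001), 'j7', np.float64(-1.3))
```

```bash
python3 -m crank '.011 .004 .1 0 1;0 0 .1 0 1;0 0 .1 0 1;0 0 .1 0 1;0 0 .06 0 1;0 0 .044 0 1;0 0 0 0 1;0 0 0 0 1'
python3 -m crank '0 0 0 0 -1;0 0 0 0 -1;0 0 0 0 -1;0 0 0 0 -1;0 0 0 0 -1;0 0 0 0 -1' 4
python3 -m crank '0 0 -.03 0 -1;0 0 -.06 0 -1;0 0 -.08 0 -1;0 0 -.1 0 -1;0 0 -.1 0 -1;0 0 -.1 0 -1;0 0 -.1 0 -1;0 0 -.1 0 -1;0 0 0 0 -1;0 0 0 0 -1'
python3 - <<'E'
from h import *
s=snap('scene','s13');hang(s);print(read_state()['ft_force'])
M=R.from_quat(read_state()['eef_rot']).as_matrix();p=read_state()['ee_pos']
for x in(-.011,.011):
  for y in(.03,-.03): print(x,y,[proj(s,p+M@[x,y,z]).round(1).tolist() for z in(.076,-.014)])
E
```

```text
time: 43.55
ee_pos: [0.6028, 0.3021, 0.0025]
eef_rot: [0.964, 0.265, 0.0, -0.0]
ft_force: [-0.2, -0.6, 0.1]
width: 0.0867
grip_force: 0.0
time: 44.15
ee_pos: [0.6022, 0.3021, 0.0019]
eef_rot: [0.964, 0.265, -0.0, -0.0]
ft_force: [-1.4, 0.5, 1.5]
width: 0.06
grip_force: 4.0
time: 45.15
ee_pos: [0.6023, 0.3019, 0.1361]
eef_rot: [0.964, 0.265, 0.0, -0.0]
ft_force: [-0.3, -0.2, -3.0]
width: 0.0598
grip_force: 4.0
3 208 [([345, 112], [-16.0, 10.4]), ([339, 132], [-17.8, -70.2]), ([343, 136], [-4.4, -83.3]), ([346, 135], [2.7, -76.6]), ([353, 120], [9.3, -12.9]), ([348, 118], [-4.5, -9.2])]
[ 0.38219691 -0.50648683 -3.64964133]
-0.011 0.03 [[341.1, 133.8], [347.2, 111.4]]
-0.011 -0.03 [[344.5, 117.8], [350.7, 94.8]]
0.011 0.03 [[349.0, 135.5], [355.8, 113.1]]
0.011 -0.03 [[352.3, 119.4], [359.0, 96.4]]
```

The third cell hangs vertical too (edges within 4° of vertical). I carry it to bay 2.

```bash
python3 -m crank '0 0 -.1 .083 -1;0 0 -.1 .083 -1;0 0 -.1 .083 -1;0 0 -.025 .083 -1;0 0 0 .083 -1;0 0 0 0 -1;0 0 0 0 -1' 8
python3 - <<'E'
from h import *
print(mv((.603,-.0907,.2),-1.69))
E
```

```text
time: 45.9
ee_pos: [0.6018, 0.3018, 0.1996]
eef_rot: [0.998, -0.056, -0.001, 0.001]
ft_force: [0.4, 0.3, -3.9]
width: 0.0594
grip_force: 8.0
(array([0.226, 1.95 , 0.   ]), np.float64(0.004), 'j7', np.float64(-1.92))
```

```bash
python3 -m crank '.019 .07 0 .004 -1;.019 .14 0 0 -1;.019 .2 0 0 -1;.019 .2 0 0 -1;.019 .2 0 0 -1;.019 .2 0 0 -1;.019 .2 0 0 -1;.019 .2 0 0 -1;.019 .2 0 0 -1;.019 .17 0 0 -1'
python3 -m crank '.018 .11 0 0 -1;.018 .06 0 0 -1;0 0 0 0 -1;0 0 0 0 -1;0 0 0 0 -1;0 0 0 0 -1'
python3 - <<'E'
from h import *
print(mv((.603,-.0917,.086),-1.69))
E
```

```text
time: 46.9
ee_pos: [0.5956, -0.0598, 0.2008]
eef_rot: [0.998, -0.061, 0.0, -0.0]
ft_force: [1.1, 0.9, -3.1]
width: 0.0599
grip_force: 8.0
time: 47.5
ee_pos: [0.5998, -0.0891, 0.2006]
eef_rot: [0.998, -0.06, -0.0, -0.0]
ft_force: [-0.5, -0.3, -3.3]
width: 0.0596
grip_force: 8.0
(array([0.017, 0.011, 0.573]), np.float64(-0.0), 'j7', np.float64(-1.33))
```

```bash
python3 -m crank '.017 .01 .05 0 -1;0 0 .1 0 -1;0 0 .1 0 -1;0 0 .1 0 -1;0 0 .1 0 -1;0 0 .07 0 -1;0 0 .03 0 -1;0 0 .015 0 -1;0 0 0 0 -1;0 0 0 0 -1'
python3 -m crank '0 0 .008 0 -1;0 0 .006 0 -1;0 0 0 0 -1;0 0 0 0 -1'; python3 -m crank '0 0 .007 0 -1;0 0 0 0 -1;0 0 0 0 -1'
```

```text
time: 48.5
ee_pos: [0.6036, -0.0931, 0.0886]
eef_rot: [0.998, -0.061, 0.001, -0.0]
ft_force: [-0.3, 0.1, 3.1]
width: 0.0599
grip_force: 8.0
time: 48.9
ee_pos: [0.6045, -0.0931, 0.0868]
eef_rot: [0.998, -0.061, 0.002, -0.0]
ft_force: [0.6, 2.0, 9.2]
width: 0.0603
grip_force: 8.0
time: 49.2
ee_pos: [0.6046, -0.0931, 0.0855]
eef_rot: [0.998, -0.061, 0.002, -0.0]
ft_force: [0.7, 0.5, 9.5]
width: 0.0596
grip_force: 8.0
```

```bash
python3 -m crank '0 0 0 0 .6;0 0 0 0 .6;0 0 0 0 .6;0 0 0 0 .6;0 0 -.05 0 .6;0 0 -.15 0 .6;0 0 -.2 0 .6;0 0 -.2 0 .6;-.2 0 0 0 -.1;-.2 0 0 0 -.1'
python3 -m crank '-.2 0 0 0 -.1;-.2 0 0 0 -.1;-.2 0 0 0 -.1;0 0 0 0 -.1;0 0 0 0 -.1'
python3 - <<'E'
from h import *
t=snap('top','t14');s=snap('scene','s14')
A=cv2.resize(t['img'][150:265,235:400],(400,279),interpolation=cv2.INTER_CUBIC)
B=cv2.resize(s['img'][160:340,80:310],(400,313),interpolation=cv2.INTER_CUBIC)
C=np.zeros((600,800,3),np.uint8);C[:279,:400]=A;C[:313,400:]=B
C[313:,:400]=cv2.resize(s['img'][180:262,200:314],(400,287),interpolation=cv2.INTER_CUBIC)
C[313:,400:]=cv2.resize(t['img'][150:232,235:349],(400,287),interpolation=cv2.INTER_CUBIC)
cv2.imwrite('pics/c14.png',C)
E
```

```text
time: 50.2
ee_pos: [0.5236, -0.0844, 0.2048]
eef_rot: [0.998, -0.062, 0.001, 0.001]
ft_force: [-1.2, -0.1, 2.6]
width: 0.06
grip_force: 0.0
time: 50.7
ee_pos: [0.4271, -0.0702, 0.206]
eef_rot: [0.998, -0.062, -0.002, -0.004]
ft_force: [0.4, 0.6, 0.6]
width: 0.0396
grip_force: 0.0
```

View pics/c14.png

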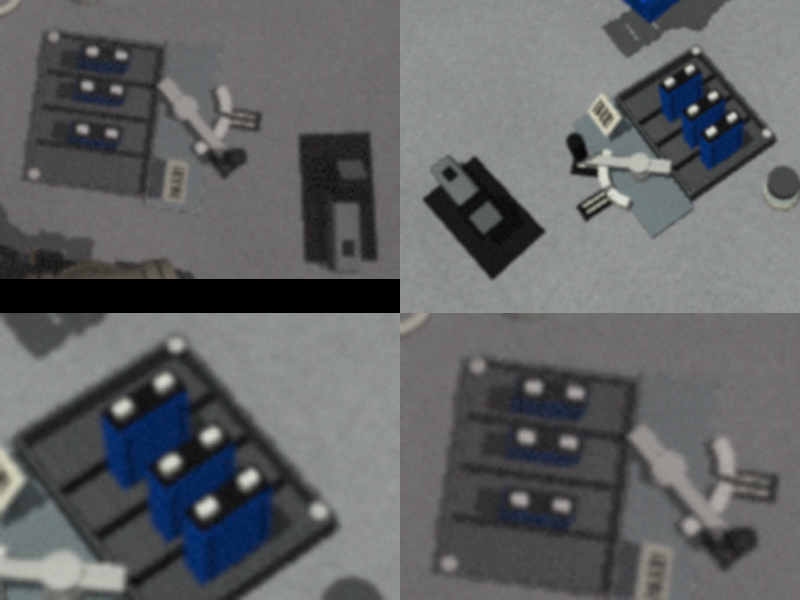

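All three cells stand upright in bays 2–4, terminals up, and the lever is still on one line. The scanner has been knocked towards the robot (handle at 347,235 in the top-left view). Now the lever goes to the lock notch.

```bash
python3 -m crank '0 0 0 -.086 -.1;0 0 0 -.086 -.1;0 0 0 -.086 -.1;0 0 0 -.086 -.1;0 0 0 -.086 -.1;0 0 0 -.086 -.1;0 0 0 0 -.1;0 0 0 0 -.1'
python3 - <<'E'
from h import *
print(mv((.566,-.2554,.15),-.88))
E
```

```text
time: 51.6
ee_pos: [0.4274, -0.0707, 0.2052]
eef_rot: [0.942, 0.334, -0.003, -0.002]
ft_force: [0.3, -0.2, -0.5]
width: 0.0393
grip_force: 0.0
(array([-0.042,  1.155,  0.271]), np.float64(-0.006), 'j7', np.float64(-1.13))
```

```bash
python3 -m crank '-.007 .165 .03 -.006 -.1;-.007 .165 .03 0 -.1;-.007 .165 .03 0 -.1;-.007 .165 .03 0 -.1;-.007 .165 .03 0 -.1;-.007 .165 .03 0 -.1;0 .165 .04 0 -.1;0 0 .05 0 -.1;0 0 0 0 -.1;0 0 0 0 -.1'
python3 -m crank '0 0 0 0 -.1;0 0 0 0 -.1'
python3 - <<'E'
from h import *
print(mv((.566,-.2554,.066),-.88))
E
```

```text
time: 52.6
ee_pos: [0.4683, -0.2132, 0.2017]
eef_rot: [0.939, 0.34, 0.035, 0.03]
ft_force: [-0.5, 0.4, 0.1]
width: 0.0388
grip_force: 0.0
time: 52.8
ee_pos: [0.4688, -0.2134, 0.202]
eef_rot: [0.939, 0.341, 0.035, 0.03]
ft_force: [0.1, -0.9, 0.6]
width: 0.039
grip_force: 0.0
(array([0.206, 0.416, 0.726]), np.float64(0.002), 'j7', np.float64(-0.95))
```

Run:
```python
from h import *
s=read_state();print(s['joint_positions'].round(3),s['ee_pos'])
M=R.from_quat(s['eef_rot']).as_matrix();print(M.round(3))
```

```text
[-1.274 -0.499  1.338  1.902  0.533  1.304 -0.948] [ 0.4688001  -0.21335009  0.2020125 ]
[[ 0.766  0.638  0.086]
 [ 0.642 -0.766 -0.033]
 [ 0.045  0.08  -0.996]]
```

Joints 2 and 3 are at their limits because I came in too close to the base. I back out to a larger radius and check.

```bash
python3 -m crank '.115 .096 -.05 0 -.1;.115 .096 -.05 0 -.1;.115 .096 -.05 0 -.1;.115 .096 -.05 0 -.1;.115 .096 -.05 0 -.1;0 0 0 0 -.1;0 0 0 0 -.1'
python3 - <<'E'
from h import *
s=read_state();print(s['joint_positions'].round(3))
E
```

```text
time: 53.5
ee_pos: [0.5383, -0.183, 0.2928]
eef_rot: [0.937, 0.34, 0.062, 0.053]
ft_force: [-0.9, 0.3, -0.4]
width: 0.0392
grip_force: 0.0
[-1.458 -0.499  1.339  1.698  0.565  1.427 -1.032]
```

```bash
python3 -m crank '.13 .14 .02 0 -.1;.13 .14 .02 0 -.1;.13 .14 .02 0 -.1;.13 .14 .02 0 -.1'
python3 - <<'E'
from h import *
s=read_state();print(s['joint_positions'].round(3),R.from_quat(s['eef_rot']).as_matrix()[:,2].round(3))
E
```

```text
time: 53.9
ee_pos: [0.5849, -0.1705, 0.3315]
eef_rot: [0.932, 0.338, 0.101, 0.082]
ft_force: [0.6, 0.6, 0.2]
width: 0.0391
grip_force: 0.0
[-1.536 -0.499  1.339  1.626  0.618  1.407 -1.078] [ 0.244 -0.085 -0.966]
```

Run:
```python
from h import *
print(mv((.43,-.07,.21)))
```

```text
(array([-0.337, -0.991,  0.355]), 0.0, 'j7', np.float64(-1.08))
```

```bash
python3 -m crank '-.056 -.165 .06 0 -.1;-.056 -.165 .06 0 -.1;-.056 -.165 .06 0 -.1;-.056 -.165 .06 0 -.1;-.056 -.165 .06 0 -.1;-.056 -.165 .06 0 -.1;0 0 0 0 -.1;0 0 0 0 -.1'
python3 - <<'E'
from h import *
s=read_state();print(s['joint_positions'].round(3),R.from_quat(s['eef_rot']).as_matrix()[:,2].round(3))
print(mv((.43,-.07,.21)))
E
```

```text
time: 54.7
ee_pos: [0.4297, -0.0706, 0.209]
eef_rot: [0.932, 0.338, 0.101, 0.082]
ft_force: [0.6, -1.0, -0.8]
width: 0.0395
grip_force: 0.0
[-0.905 -0.494  0.686  2.175  0.489  1.173 -1.272] [ 0.243 -0.085 -0.966]
(array([ 0.004, -0.   , -0.005]), 0.0, 'j7', np.float64(-1.27))
```

I'm at a reachable position again, but a 15° outward tilt has been baked into the commanded pose. Pushing past the inner reach limit should tilt the tool the other way, so I try that in small steps, clear of everything.

Run:
```python
from h import *
print(mv((.42,-.145,.21)))
s=read_state(); M=R.from_quat(s['eef_rot']); print('50mm inward in tool units',(M.inv().apply([-.0472,.0165,0])/.2).round(3))
```

```text
(array([-0.276,  0.253,  0.015]), 0.0, 'j7', np.float64(-1.27))
50mm inward in tool units [-0.124 -0.207 -0.064]
```

```bash
python3 -m crank '-.138 .127 .007 0 -.1;-.138 .127 .007 0 -.1;-.062 -.1 -.032 0 -.1;-.062 -.1 -.032 0 -.1;0 0 0 0 -.1;0 0 0 0 -.1'
cat >> h.py <<'E'
def st():
    s=read_state();print(s['joint_positions'].round(2),s['ee_pos'].round(3),'z',R.from_quat(s['eef_rot']).as_matrix()[:,2].round(3),'F',s['ft_force'].round(1))
E
python3 -c "
from h import *
st()"
python3 -m crank '-.062 -.1 -.032 0 -.1;-.062 -.1 -.032 0 -.1;-.062 -.1 -.032 0 -.1;0 0 0 0 -.1' >/dev/null
python3 -c "
from h import *
st()"
```

```text
time: 55.3
ee_pos: [0.3802, -0.1323, 0.2118]
eef_rot: [0.932, 0.337, 0.102, 0.082]
ft_force: [-0.1, 0.3, 0.1]
width: 0.0391
grip_force: 0.0
[-0.41 -0.49  0.45  2.23  0.32  1.13 -0.96] [ 0.38  -0.132  0.212] z [ 0.245 -0.084 -0.966] F [-0.1  0.3  0.1]
[ 0.06 -0.5   0.09  2.26  0.1   1.11 -0.76] [ 0.348 -0.124  0.218] z [ 0.253 -0.083 -0.964] F [ 0.5 -0.1  0.5]
```

```bash
python3 -m crank '-.062 -.1 -.032 0 -.1;-.062 -.1 -.032 0 -.1;-.062 -.1 -.032 0 -.1;0 0 0 0 -.1' >/dev/null
python3 -c "
from h import *
st()"
python3 -m crank '0 0 .1 0 -.1;0 0 .1 0 -.1;0 0 0 0 -.1' >/dev/null
python3 -c "
from h import *
st()"
```

```text
[ 0.52 -0.5  -0.25  2.27 -0.12  1.11 -0.54] [ 0.332 -0.118  0.212] z [ 0.235 -0.079 -0.969] F [-0.6 -1.1  0.7]
[ 0.51 -0.44 -0.26  2.32 -0.11  1.   -0.55] [ 0.341 -0.119  0.171] z [ 0.233 -0.075 -0.97 ] F [ 0.1  0.  -0.2]
```

```bash
python3 -m crank '-.12 -.2 -.09 0 -.1;-.12 -.2 -.09 0 -.1;-.12 -.2 -.06 0 -.1;-.12 -.2 -.06 0 -.1' >/dev/null
python3 -c "
from h import *
st()"
python3 -m crank '-.12 -.2 -.06 0 -.1;-.12 -.2 -.06 0 -.1;-.12 -.2 -.06 0 -.1;-.12 -.2 -.06 0 -.1' >/dev/null
python3 -c "
from h import *
st()"
```

```text
[ 0.48 -0.49 -0.24  2.4  -0.14  1.05 -0.54] [ 0.297 -0.096  0.146] z [ 0.176 -0.039 -0.984] F [0.1 0.2 1.4]
[ 0.39 -0.5  -0.04  2.41 -0.1   1.26 -0.52] [ 0.216 -0.095  0.137] z [-0.001  0.083 -0.997] F [-0.7 -0.4  0. ]
```

That worked: the tilt in x is gone, leaving 4.8° towards +y. I'll repeat it from a bearing of about +85° to push the tilt back towards -y.

Run:
```python
from h import *
s=read_state(); M=R.from_quat(s['eef_rot']); a=s['ee_pos']
for q in((.34,-.08,.19),(.33,.2,.19),(.03,.36,.19)):
    q=np.array(q); d=M.inv().apply(q-a)/.2; n=int(np.ceil(np.linalg.norm(d)/.24)); print(n,(d/n).round(3)); a=q
print('inward -y 50mm',(M.inv().apply([0,-.05,0])/.2).round(3))
```

```text
3 [ 0.182  0.103 -0.087]
6 [ 0.137 -0.188  0.019]
8 [-0.086 -0.194  0.009]
inward -y 50mm [-0.154  0.196 -0.021]
```

```bash
python3 -m crank '.182 .103 -.087 0 -.1;.182 .103 -.087 0 -.1;.182 .103 -.087 0 -.1;.137 -.188 .019 0 -.1;.137 -.188 .019 0 -.1;.137 -.188 .019 0 -.1;.137 -.188 .019 0 -.1;.137 -.188 .019 0 -.1;.137 -.188 .019 0 -.1;0 0 0 0 -.1' >/dev/null
python3 -c "
from h import *
st()"
python3 -m crank '-.086 -.194 .009 0 -.1;-.086 -.194 .009 0 -.1;-.086 -.194 .009 0 -.1;-.086 -.194 .009 0 -.1;-.086 -.194 .009 0 -.1;-.086 -.194 .009 0 -.1;-.086 -.194 .009 0 -.1;-.086 -.194 .009 0 -.1;0 0 0 0 -.1' >/dev/null
python3 -c "
from h import *
st()"
```

```text
[ 0.08 -0.21 -0.61  2.07 -0.21  1.21 -1.34] [0.328 0.209 0.192] z [ 0.002  0.085 -0.996] F [-0.9 -0.1 -0.5]
[-0.4  -0.47 -0.94  2.14 -0.43  1.23 -2.06] [0.023 0.363 0.191] z [ 0.002  0.088 -0.996] F [ 1.7 -0.2  0.3]
```

```bash
python3 -m crank '-.11 .14 -.015 0 -.1;-.11 .14 -.015 0 -.1;-.11 .14 -.015 0 -.1' >/dev/null
python3 -c "
from h import *
st()"
python3 -m crank '-.11 .14 -.015 0 -.1;-.11 .14 -.015 0 -.1' >/dev/null
python3 -c "
from h import *
st()"
```

```text
[-0.86 -0.5  -0.56  2.24 -0.28  1.25 -2.21] [0.028 0.313 0.197] z [ 0.013  0.094 -0.996] F [-0.3 -0.9  1.5]
[-1.18 -0.5  -0.34  2.27 -0.16  1.26 -2.34] [0.029 0.299 0.199] z [ 0.014  0.094 -0.995] F [ 0.4 -1.1  1.5]
```

```bash
python3 -m crank '-.11 .14 .06 0 -.1;-.11 .14 .06 0 -.1;-.11 .14 .06 0 -.1' >/dev/null
python3 -c "
from h import *
st()"
python3 -m crank '-.13 .17 0 0 -.1;-.13 .17 0 0 -.1' >/dev/null
python3 -c "
from h import *
st()"
```

```text
[-1.38 -0.5  -0.21  2.35 -0.11  1.22 -2.4 ] [0.021 0.274 0.163] z [-0.006  0.057 -0.998] F [-1.1 -0.3  0.4]
[-1.36 -0.5  -0.18  2.4  -0.12  1.23 -2.37] [0.028 0.249 0.142] z [-0.022  0.01  -1.   ] F [-0.1 -0.2  1.4]
```

The tilt is down to 1.4°, which is fine. I return along a wide arc, staying at r > 0.45, to above the knob.

Run:
```python
from h import *
s=read_state(); M=R.from_quat(s['eef_rot']); a=s['ee_pos']
for q in((.12,.42,.22),(.45,.33,.22),(.6,-.02,.22),(.575,-.25,.2)):
    q=np.array(q); d=M.inv().apply(q-a)/.2; n=int(np.ceil(np.linalg.norm(d)/.24)); print(n,(d/n).round(3)); a=q
```

```text
5 [ 0.178 -0.076 -0.079]
8 [ 0.124  0.174 -0.005]
8 [-0.066  0.229 -0.004]
5 [-0.165  0.163  0.018]
```

```bash
python3 -m crank '.178 -.076 -.079 0 -.1;.178 -.076 -.079 0 -.1;.178 -.076 -.079 0 -.1;.178 -.076 -.079 0 -.1;.178 -.076 -.079 0 -.1' >/dev/null
python3 -m crank '.124 .174 -.005 0 -.1;.124 .174 -.005 0 -.1;.124 .174 -.005 0 -.1;.124 .174 -.005 0 -.1;.124 .174 -.005 0 -.1;.124 .174 -.005 0 -.1;.124 .174 -.005 0 -.1;.124 .174 -.005 0 -.1' >/dev/null
python3 -c "
from h import *
st()"
python3 -m crank '-.066 .229 -.004 0 -.1;-.066 .229 -.004 0 -.1;-.066 .229 -.004 0 -.1;-.066 .229 -.004 0 -.1;-.066 .229 -.004 0 -.1;-.066 .229 -.004 0 -.1;-.066 .229 -.004 0 -.1;-.066 .229 -.004 0 -.1;0 0 0 0 -.1' >/dev/null
python3 -c "
from h import *
st();print(mv((.575,-.25,.2),-.88))"
```

```text
[-0.93  0.18  0.28  1.65 -0.07  1.32 -1.54] [0.458 0.32  0.225] z [-0.011  0.008 -1.   ] F [0.7 1.6 0.3]
[-0.44  0.31  0.55  1.54 -0.16  1.35 -0.8 ] [ 0.599 -0.041  0.226] z [-0.013  0.003 -1.   ] F [-0.9 -0.   0.6]
(array([-0.73 ,  0.755,  0.126]), np.float64(-0.023), 'j7', np.float64(-0.8))
```

```bash
python3 -m crank '-.146 .151 .025 0 -.1;-.146 .151 .025 0 -.1;-.146 .151 .025 0 -.1;-.146 .151 .025 0 -.1;-.146 .151 .025 0 -.1;0 0 0 -.023 -.1;0 0 0 0 -.1;0 0 0 0 -.1;0 0 0 0 -.1' >/dev/null
python3 -c "
from h import *
st();print(mv((.566,-.2554,.066),-.88))"
```

```text
[-0.14  0.4   0.61  1.51 -0.23  1.32 -0.37] [ 0.577 -0.24   0.198] z [-0.014  0.01  -1.   ] F [-0.3  0.   0.1]
(array([-0.087,  0.035,  0.659]), np.float64(0.007), 'j7', np.float64(-0.37))
```

```bash
python3 -m crank '-.087 .035 0 .007 -.1;0 0 .1 0 -.1;0 0 .1 0 -.1;0 0 .1 0 -.1;0 0 .1 0 -.1;0 0 .1 0 -.1;0 0 .1 0 -.1;0 0 .055 0 -.1;0 0 0 0 -.1;0 0 0 0 -.1'
python3 -c "
from h import *
print(mv((.566,-.2554,.066),-.88))"
```

```text
time: 64.2
ee_pos: [0.5654, -0.2574, 0.0671]
eef_rot: [0.941, 0.337, -0.005, -0.007]
ft_force: [0.0, -0.1, 0.3]
width: 0.0392
grip_force: 0.0
(array([ 0.009, -0.006,  0.006]), np.float64(-0.002), 'j7', np.float64(-0.3))
```

```bash
python3 -m crank '.009 -.006 0 0 -.1;0 0 0 0 -1;0 0 0 0 -1;0 0 0 0 -1;0 0 0 0 -1;0 0 0 0 -1' 20
python3 -m crank '.0018 .0377 0 -.0592 -1;.0018 .0377 0 -.0592 -1;.0018 .0377 0 -.0592 -1;.0018 .0377 0 -.0592 -1;.0018 .0377 0 -.0592 -1;.0018 .0377 0 -.0592 -1;.0018 .0377 0 -.0592 -1;.0018 .0377 0 -.0592 -1;0 0 0 0 -1;0 0 0 0 -1'
python3 -c "
from h import *
p=read_state()['ee_pos'][:2]-[.6285,-.2034];print(np.arctan2(p[1],p[0]),np.hypot(*p),mv((.6177,-.284,.066),-.134))"
```

```text
time: 64.8
ee_pos: [0.5661, -0.2551, 0.0666]
eef_rot: [0.941, 0.337, -0.005, -0.007]
ft_force: [-0.6, 0.3, 2.8]
width: 0.0215
grip_force: 20.0
time: 65.8
ee_pos: [0.6188, -0.2836, 0.0665]
eef_rot: [0.754, 0.657, -0.001, -0.008]
ft_force: [0.8, 2.1, 7.3]
width: 0.0213
grip_force: 20.0
-1.6910956863332962 0.08075840967680156 (array([-0.003, -0.005,  0.003]), np.float64(-0.002), 'j7', np.float64(0.4))
```

```bash
python3 -m crank '0 0 0 0 -.1;0 0 0 0 -.1;0 0 0 0 -.1;0 0 -.1 0 -.1;0 0 -.15 0 -.1;0 0 -.2 0 -.1;0 0 -.2 0 -.1;0 0 -.15 0 -.1;.24 0 0 0 0;.24 0 0 0 0'
python3 -m crank '.24 0 0 0 .1;.24 0 0 0 .1;.24 0 0 0 .1;.2 0 0 0 .1;0 0 0 0 .1;0 0 0 0 .1'
python3 - <<'E'
from h import *
t=snap('top','t20');s=snap('scene','s20')
i=t['img']; g=cv2.cvtColor(i,cv2.COLOR_BGR2GRAY); st()
# scanner: grey parts on black pad, top view, region right of tray
hsv=cv2.cvtColor(i,cv2.COLOR_BGR2HSV)
pad=[proj(t,(x,y,.004)) for x,y in((.6,-.35),(.605,-.44),(.4455,-.447),(.44,-.357))]
x0,y0=340,190
sub=g[y0:275,x0:410]
m=(sub<45).astype(np.uint8)
n,L,stt,ce=cv2.connectedComponentsWithStats(m)
for k in range(1,n):
    if stt[k,4]>60: print('dark',stt[k],ce[k].round(1)+[x0,y0])
print(sub[::3,::3])
# arm of lever: bright
m=((hsv[...,2]>140)&(hsv[...,1]<40)).astype(np.uint8)[165:235,285:350]
n,L,stt,ce=cv2.connectedComponentsWithStats(m)
for k in range(1,n):
    if stt[k,4]>15: print('bright',stt[k],ce[k].round(1)+[285,165])
E
```

```text
time: 66.8
ee_pos: [0.6326, -0.1912, 0.227]
eef_rot: [0.756, 0.655, -0.002, -0.008]
ft_force: [1.0, 0.3, -0.8]
width: 0.0427
grip_force: 0.0
time: 67.4
ee_pos: [0.6581, -0.0072, 0.2272]
eef_rot: [0.754, 0.657, -0.002, -0.009]
ft_force: [0.1, -0.4, -0.3]
width: 0.048
grip_force: 0.0
[-0.3   0.42  0.36  1.36 -0.16  1.4  -0.09] [ 0.658 -0.01   0.228] z [-0.014  0.009 -1.   ] F [ 0.  -1.2  0.2]
dark [  19   15   31   55 1043] [372.3 228.2]
[[109 107 105 106 107 106 107 107 107 108 105 105 108 107 105 101 100 107
  107 108 106 104 103 106]
 [ 60  47  91 107 106 105 104 107 104 105 107 104 106 103 106 105 101 104
  107 107 107 107 105 104]
 [ 35  44  65 110 110 105 105 102 106 105 104 109 106 107 104 105 104 105
  106 105 107 103 108 105]
 [ 27  53  99 108 103 104 103 108 104 104 101 109 106 106 105 103 106 103
  107 103 106 104 105 101]
 [ 48 101 108 108 107 102 106 105 105 104 106 106 105 102 108 105 106 106
  106 107 102 106 105 107]
 [105 104 107 109 104 106  81  62  62  60  59  54  54  50  50  38  97 107
  104 104 101 106 107 107]
 [107 106 105 103 103 102  69  35  35  39  30  33  30 
[... 1726 characters left out ...]
02 102  99
  104 101 104 105 102 102]
 [106 102 105 104 105 103 108 103 107 103  95  87  83  91  93 103 104 102
  101 100 103 100 102 103]
 [102 100 105 107 101 104 102 104 105 106 105 103 101 105 105  98 100 101
   97 102 100  99  98 103]
 [103 106 106 107 101 107 105 101 110 102 106 102 105 104 104 102 103 102
   98 103 101  99 102 102]
 [105 103 104 102 105 105 107 102 102 102 104 101 106 103 101 103 100 102
  103 104 100  99 104 103]
 [102 102 102 103 101 103 103 106 104 103 103 105 105 104 104 103 105 101
  101 102  98 101 100 102]]
bright [40 21  5  8 32] [327.1 189.5]
bright [ 13  25  31   8 118] [311.1 193.9]
bright [37 35  7  8 35] [325.3 203.4]
bright [31 43  6  5 18] [318.3 210.2]
```

```bash
cat > m.py <<'E'
from h import *
def lever(t,img):
    hsv=cv2.cvtColor(img,cv2.COLOR_BGR2HSV); m=((hsv[...,2]>135)&(hsv[...,1]<40)).astype(np.uint8)[165:240,285:350]
    n,L,s,ce=cv2.connectedComponentsWithStats(m); k=1+np.argmax(s[1:,4]); v,u=np.where(L==k)
    P=np.array([ray(t,a+285,b+165,.043)[:2] for a,b in zip(u,v)]); w=np.linalg.svd(P-P.mean(0))[2][0]
    if w[1]>0:w=-w
    return np.arctan2(w[1],w[0]).round(3),s[k,4]
def scan(c,img,z=.036):
    o=proj(c,(.48,-.40,.036)).astype(int); r=45; u0,v0=o-r
    sub=img[v0:v0+2*r,u0:u0+2*r]; hsv=cv2.cvtColor(sub,cv2.COLOR_BGR2HSV); g=cv2.cvtColor(sub,cv2.COLOR_BGR2GRAY)
    return sub,hsv,g,u0,v0
if __name__=='__main__':
    t=cams.camera('top')
    for f in('t4','t14','t20'): print(f,lever(t,cv2.imread(f'pics/{f}.png')))
    img=cv2.imread('pics/t20.png')
    x0,y0=364,228; g=cv2.cvtColor(img,cv2.COLOR_BGR2GRAY)[y0:256,x0:388]   # handle only, over the pad
    print(img[245,374:384].tolist(), img[245,395].tolist())
    m=(g>60).astype(np.uint8); 
    rows=[]
    for r in range(8,27):
        c=np.where(m[r])[0]; rows.append((x0+c.min(),x0+c.max(),y0+r))
    print(rows[::4])
    A=np.array([ray(t,(a+b)/2,v,.036)[:2] for a,b,v in rows]); w=np.polyfit(A[:,0],A[:,1],1); print('axis y=%.4f*x+%.4f'%tuple(w),'heading',np.arctan(w[0]))
    print('widths',[np.linalg.norm(ray(t,a-.5,v,.036)-ray(t,b+.5,v,.036)).round(4) for a,b,v in rows[::6]])
    col=cv2.cvtColor(img,cv2.COLOR_BGR2HSV)[225:270,378]; print('column378',list(zip(range(225,270),col[:,1],col[:,2])))
E
python3 m.py
```

```text
t4 (np.float64(-2.317), np.int32(194))
t14 (np.float64(-2.326), np.int32(204))
t20 (np.float64(-1.526), np.int32(183))
[[91, 91, 91], [97, 99, 99], [97, 97, 98], [96, 97, 98], [98, 100, 100], [96, 95, 95], [92, 94, 94], [94, 94, 95], [87, 87, 85], [64, 63, 66]] [100, 100, 104]
[(np.int64(373), np.int64(382), 236), (np.int64(373), np.int64(383), 240), (np.int64(373), np.int64(383), 244), (np.int64(373), np.int64(383), 248), (np.int64(373), np.int64(383), 252)]
axis y=0.0246*x+-0.4113 heading 0.024551272932273997
widths [np.float64(0.0294), np.float64(0.0323), np.float64(0.0323), np.float64(0.0322)]
column378 [(225, np.uint8(51), np.uint8(30)), (226, np.uint8(33), np.uint8(39)), (227, np.uint8(18), np.uint8(28)), (228, np.uint8(0), np.uint8(33)), (229, np.uint8(31), np.uint8(33)), (230, np.uint8(26), np.uint8(30)), (231, np.uint8(29), np.uint8(26)), (232, np.uint8(7), np.uint8(35)), (233, np.uint8(4), np.uint8(61)), (234, np.uint8(6), np.uint8(89)), (235, np.uint8(8), np.uint8(97)), (236, np.uint8(3), np.uint8(98)), (237, np.uint8(5), np.uint8(96)), (238, np.uint8(3), np.uint8(98)), (2
[... 366 characters left out ...]
8(57)), (250, np.uint8(11), np.uint8(45)), (251, np.uint8(6), np.uint8(42)), (252, np.uint8(0), np.uint8(40)), (253, np.uint8(28), np.uint8(36)), (254, np.uint8(0), np.uint8(45)), (255, np.uint8(18), np.uint8(69)), (256, np.uint8(8), np.uint8(91)), (257, np.uint8(5), np.uint8(99)), (258, np.uint8(0), np.uint8(97)), (259, np.uint8(5), np.uint8(95)), (260, np.uint8(3), np.uint8(93)), (261, np.uint8(3), np.uint8(87)), (262, np.uint8(6), np.uint8(86)), (263, np.uint8(8), np.uint8(102)), (264, np.uint8(12), np.uint8(106)), (265, np.uint8(5), np.uint8(103)), (266, np.uint8(12), np.uint8(104)), (267, np.uint8(10), np.uint8(103)), (268, np.uint8(5), np.uint8(105)), (269, np.uint8(7), np.uint8(104))]
```

```bash
python3 -m crank '0 0 0 .09 .5;0 0 0 .09 .5;0 0 0 .09 .5;0 0 0 .09 .5;0 0 0 .09 .5;0 0 0 .09 .5;0 0 0 .09 .5;0 0 0 .09 .5;0 0 0 .09 .5;0 0 0 .09 .5'
python3 - <<'E'
from h import *
t=cams.camera('top')
print('rear',ray(t,378,262.3,.036),'front',ray(t,378,233.3,.036),'tab',ray(t,378,251.8,.036))
r=ray(t,378,262.3,.036)[:2]; h=np.array([np.cos(.025),np.sin(.025)]); print('origin',r+.06*h,'grip',r+.04*h)
g=r+.04*h
print(mv((*g,.15),-1.546))
E
```

```text
time: 68.55
ee_pos: [0.6581, -0.01, 0.2278]
eef_rot: [1.0, 0.005, -0.007, -0.005]
ft_force: [0.1, -0.1, -0.4]
width: 0.0655
grip_force: 0.0
rear [ 0.42980399 -0.39940266  0.036     ] front [ 0.5140975  -0.40084072  0.036     ] tab [ 0.46020612 -0.39992133  0.036     ]
origin [ 0.48978525 -0.39790282] grip [ 0.46979149 -0.39840276]
(array([-0.94 ,  1.945,  0.382]), np.float64(-0.015), 'j7', np.float64(-1.44))
```

```bash
python3 -m crank '-.104 .216 0 -.015 .5;-.104 .216 0 0 .5;-.104 .216 0 0 .5;-.104 .216 0 0 .5;-.104 .216 0 0 .5;-.104 .216 0 0 .5;-.104 .216 0 0 .5;-.104 .216 0 0 .5;-.104 .216 0 0 .5;0 0 .05 0 .5'
python3 -m crank '0 0 .1 0 .5;0 0 .1 0 .5;0 0 .1 0 .5;0 0 0 0 .5;0 0 0 0 .5;0 0 0 0 .5' >/dev/null
python3 - <<'E'
from h import *
st();print(mv((.470,-.3995,.012),-1.546))
E
```

```text
time: 69.6
ee_pos: [0.4802, -0.4128, 0.2175]
eef_rot: [1.0, 0.016, -0.007, -0.003]
ft_force: [0.3, 0.1, -0.8]
width: 0.0654
grip_force: 0.0
[ 0.09  0.47  0.72  1.54 -0.32  1.26 -0.67] [ 0.486 -0.404  0.157] z [-0.012  0.009 -1.   ] F [-0.3 -0.1  0.5]
(array([-0.069, -0.019,  0.727]), np.float64(0.011), 'j7', np.float64(-0.67))
```

```bash
python3 -m crank '-.069 -.019 0 .011 .5;0 0 .1 0 .5;0 0 .1 0 .5;0 0 .1 0 .5;0 0 .1 0 .5;0 0 .1 0 .5;0 0 0 0 .5;0 0 0 0 .5'
python3 - <<'E'
from h import *
print(mv((.470,-.3995,.012),-1.546))
E
```

```text
time: 71.0
ee_pos: [0.4706, -0.3995, 0.0573]
eef_rot: [1.0, 0.013, -0.006, -0.005]
ft_force: [-0.7, -0.3, 1.1]
width: 0.0651
grip_force: 0.0
(array([-0.   ,  0.002,  0.227]), np.float64(0.0), 'j7', np.float64(-0.63))
```

```bash
python3 -m crank '0 0 .08 0 .5;0 0 .08 0 .5;0 0 .06 0 .5;0 0 0 0 .5;0 0 0 0 .5'
python3 -m crank '0 0 0 0 -1;0 0 0 0 -1;0 0 0 0 -1;0 0 0 0 -1;0 0 0 0 -1;0 0 0 0 -1' 25
python3 -m crank '0 0 -.05 0 -1;0 0 -.1 0 -1;0 0 -.15 0 -1;0 0 -.15 0 -1;0 0 -.15 0 -1;0 0 0 0 -1;0 0 0 0 -1'
```

```text
time: 71.5
ee_pos: [0.4695, -0.3985, 0.0119]
eef_rot: [1.0, 0.012, -0.007, -0.005]
ft_force: [-0.9, -0.7, -0.2]
width: 0.0652
grip_force: 0.0
time: 72.1
ee_pos: [0.4697, -0.3985, 0.0123]
eef_rot: [1.0, 0.012, -0.007, -0.005]
ft_force: [-0.7, -0.2, 1.7]
width: 0.0338
grip_force: 24.9
time: 72.8
ee_pos: [0.4714, -0.3998, 0.1326]
eef_rot: [1.0, 0.012, -0.006, -0.005]
ft_force: [0.5, 0.4, -2.9]
width: 0.0338
grip_force: 24.9
```

The scanner is held (33.8 mm). I turn it towards the tray's +y and move to the aiming pose.

```bash
python3 -m crank '0 0 0 -.0905 -1;0 0 0 -.0905 -1;0 0 0 -.0905 -1;0 0 0 -.0905 -1;0 0 0 -.0905 -1;0 0 0 -.0905 -1;0 0 0 -.0905 -1;0 0 0 -.0905 -1;0 0 0 -.0905 -1;0 0 0 -.0905 -1'
python3 -m crank '0 0 0 0 -1;0 0 0 0 -1' >/dev/null
python3 - <<'E'
from h import *
st();print(mv((.5213,-.3442,.09),-.12))
E
```

```text
time: 73.8
ee_pos: [0.4706, -0.3991, 0.1305]
eef_rot: [0.748, 0.664, -0.002, -0.01]
ft_force: [-0.2, -1.0, -3.0]
width: 0.0336
grip_force: 24.9
[ 0.28  0.41  0.45  1.6  -0.19  1.19  0.64] [ 0.471 -0.399  0.131] z [-0.015  0.011 -1.   ] F [ 0.3 -0.5 -1.9]
(array([0.304, 0.218, 0.205]), np.float64(-0.006), 'j7', np.float64(0.64))
```

```bash
python3 -m crank '.05 .036 .034 -.006 -1;.05 .036 .034 0 -1;.05 .036 .034 0 -1;.05 .036 .034 0 -1;.05 .036 .034 0 -1;.05 .036 .034 0 -1;0 0 0 0 -1;0 0 0 0 -1'
python3 - <<'E'
from h import *
st();print(mv((.5213,-.3442,.09),-.12))
s=read_state(); M=R.from_quat(s['eef_rot']).as_matrix()
# scanner axes: fixed in the tool since the grasp (it stood level then, heading of tool x)
Rg=R.from_quat([1.0,.012,-.007,-.005]); x=Rg.as_matrix()[:,0]; h=np.arctan2(x[1],x[0])
S0=R.from_euler('z',h); S=(R.from_quat(s['eef_rot'])*Rg.inv()*S0).as_matrix()
o=s['ee_pos']+R.from_quat(s['eef_rot']).apply(Rg.inv().apply([.0201*np.cos(h),.0201*np.sin(h),-.0083]))
L=np.array([.5395,-.1916,.045]);F=L+.09*np.array([-.707*.119,-.707*.993,.707])
print('beam-label',(o+S@[.133,0,-.036]-L).round(4),'window-front',(o+S@[.07,0,.027]-F).round(4))
E
```

```text
time: 74.8
ee_pos: [0.5206, -0.3448, 0.0911]
eef_rot: [0.746, 0.665, -0.002, -0.009]
ft_force: [-0.5, -0.5, -1.9]
width: 0.034
grip_force: 24.9
[ 0.2   0.46  0.41  1.62 -0.2   1.12  0.54] [ 0.521 -0.345  0.091] z [-0.014  0.01  -1.   ] F [-0.5 -0.5 -1.9]
(array([0.003, 0.003, 0.006]), np.float64(0.003), 'j7', np.float64(0.54))
beam-label [-0.0014 -0.0001  0.0053] window-front [-0.0009 -0.001   0.0032]
```

By calculation the beam is within 6 mm of the label. I lower 4 mm and hold steady.

```bash
python3 -m crank '.003 .003 .02 0 -1;0 0 0 0 -1;0 0 0 0 -1;0 0 0 0 -1;0 0 0 0 -1;0 0 0 0 -1;0 0 0 0 -1;0 0 0 0 -1;0 0 0 0 -1;0 0 0 0 -1' >/dev/null
python3 -m crank '0 0 0 0 -1;0 0 0 0 -1;0 0 0 0 -1;0 0 0 0 -1;0 0 0 0 -1;0 0 0 0 -1;0 0 0 0 -1;0 0 0 0 -1;0 0 0 0 -1;0 0 0 0 -1'
python3 - <<'E'
from h import *
s=snap('scene','s22');t=snap('top','t22')
C=np.zeros((600,800,3),np.uint8)
C[:300,:400]=cv2.resize(t['img'][165:255,270:390],(400,300),interpolation=cv2.INTER_CUBIC)
C[:300,400:]=cv2.resize(s['img'][200:320,130:290],(400,300),interpolation=cv2.INTER_CUBIC)
C[300:,:400]=cv2.resize(cv2.imread('pics/t20.png')[165:225,285:365],(400,300),interpolation=cv2.INTER_CUBIC)
C[300:,400:]=cv2.resize(cv2.imread('pics/s20.png')[215:305,170:290],(400,300),interpolation=cv2.INTER_CUBIC)
cv2.imwrite('pics/c22.png',C)
E
```

```text
time: 76.8
ee_pos: [0.5212, -0.3442, 0.0872]
eef_rot: [0.747, 0.665, -0.002, -0.008]
ft_force: [-0.9, 0.8, -1.5]
width: 0.0336
grip_force: 24.9
```

View pics/c22.png

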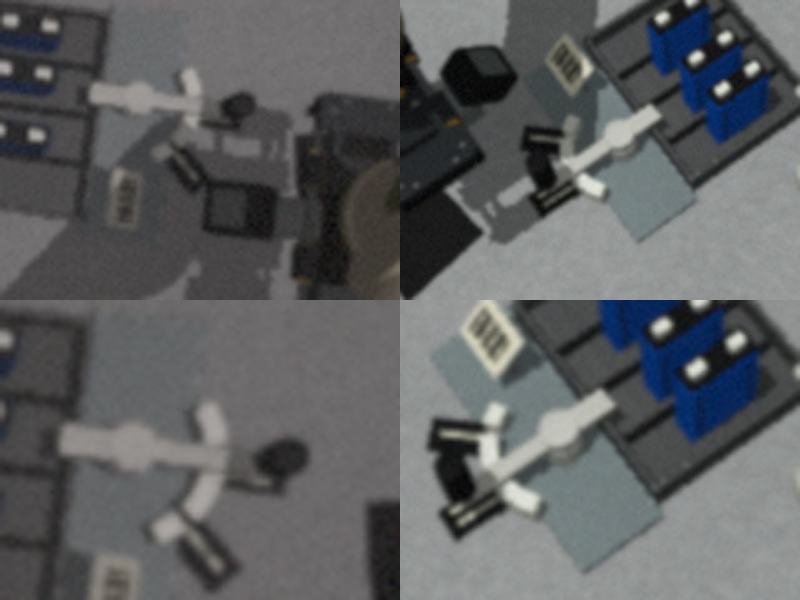

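The held scanner faces the label (head at 240,205 in the top-left view), the lever lies over the two-line plate, and the cells stand. The scanner goes back to its pad.

```bash
python3 -m crank '-.1 -.03 -.06 0 -1;-.1 -.03 -.08 0 -1;-.1 -.03 -.08 0 -1;0 0 -.08 0 -1;0 0 0 .0905 -1;0 0 0 .0905 -1;0 0 0 .0905 -1;0 0 0 .0905 -1;0 0 0 .0905 -1;0 0 0 .0905 -1' >/dev/null
python3 -m crank '0 0 0 .0905 -1;0 0 0 .0905 -1;0 0 0 .0905 -1;0 0 0 .0905 -1;0 0 0 0 -1;0 0 0 0 -1;0 0 0 0 -1'
python3 - <<'E'
from h import *
st();print(mv((.503,-.3988,.04),-1.546))
E
```

```text
time: 78.6
ee_pos: [0.4975, -0.4021, 0.147]
eef_rot: [1.0, 0.019, -0.007, -0.005]
ft_force: [0.1, 0.6, -2.1]
width: 0.0337
grip_force: 24.9
[ 0.09  0.5   0.71  1.53 -0.34  1.25 -0.68] [ 0.497 -0.402  0.147] z [-0.014  0.011 -1.   ] F [ 0.1  0.6 -2.1]
(array([ 0.035, -0.009,  0.535]), np.float64(0.008), 'j7', np.float64(-0.68))
```

```bash
python3 -m crank '.035 -.009 .05 .008 -1;0 0 .1 0 -1;0 0 .1 0 -1;0 0 .1 0 -1;0 0 .1 0 -1;0 0 .085 0 -1;0 0 0 0 -1;0 0 0 0 -1' >/dev/null
python3 -m crank '0 0 .06 0 -1;0 0 .05 0 -1;0 0 .015 0 -1;0 0 0 0 -1;0 0 0 0 -1'
python3 - <<'E'
from h import *
st();print(mv((.503,-.3988,.0125),-1.546))
E
```

```text
time: 79.9
ee_pos: [0.5025, -0.3991, 0.0151]
eef_rot: [1.0, 0.011, -0.007, -0.005]
ft_force: [0.2, 0.3, -2.3]
width: 0.0338
grip_force: 24.9
[ 0.13  0.65  0.64  1.63 -0.43  1.03 -0.64] [ 0.502 -0.399  0.015] z [-0.014  0.01  -1.   ] F [ 0.2  0.3 -2.3]
(array([ 0.003, -0.001,  0.013]), np.float64(-0.002), 'j7', np.float64(-0.64))
```

```bash
python3 -m crank '0 0 .008 0 -1;0 0 .006 0 -1;0 0 0 0 -1;0 0 0 0 -1'
python3 -m crank '0 0 0 0 .5;0 0 0 0 .5;0 0 0 0 .5;0 0 0 0 .5;0 0 0 0 .5;0 0 -.05 0 .5;0 0 -.15 0 .5;0 0 -.2 0 .5;0 0 -.2 0 .5;0 0 -.2 0 .5'
python3 -m crank '0 -.2 0 0 .5;0 -.2 0 0 .5;.1 -.2 0 0 .5;.1 -.2 0 0 .5;.1 -.2 0 0 .5;.1 -.2 0 0 .5;.1 -.2 0 0 .5;0 -.2 0 0 .5;0 0 0 0 .5;0 0 0 0 .5'
python3 - <<'E'
from h import *
from m import lever
t=snap('top','t25');s=snap('scene','s25');st();print(lever(t,t['img']))
g=cv2.cvtColor(t['img'],cv2.COLOR_BGR2GRAY)
sub=g[195:265,355:400]; print(sub[::3,::3])
m=(g[218:252,365:390]>60); v,u=np.where(m); print(u.min()+365,u.max()+365,v.min()+218,v.max()+218)
E
```

```text
time: 80.3
ee_pos: [0.5026, -0.3991, 0.0124]
eef_rot: [1.0, 0.011, -0.007, -0.005]
ft_force: [0.5, 0.3, 0.7]
width: 0.0338
grip_force: 24.9
time: 81.3
ee_pos: [0.5044, -0.4007, 0.1745]
eef_rot: [1.0, 0.011, -0.007, -0.005]
ft_force: [0.9, 0.3, -0.3]
width: 0.0653
grip_force: 0.0
time: 82.3
ee_pos: [0.5977, -0.0778, 0.1748]
eef_rot: [1.0, 0.012, -0.007, -0.005]
ft_force: [-0.8, 0.0, -1.1]
width: 0.065
grip_force: 0.0
[-0.45  0.37  0.64  1.6  -0.24  1.26 -1.31] [ 0.597 -0.08   0.175] z [-0.013  0.01  -1.   ] F [-0.4 -0.8 -0.7]
(np.float64(-1.09), np.int32(87))
[[108 106 106 108 103 107 105 107 106 106 107 106 105 106 109]
 [108 103 105 106 104 104 104 107 102 109 105 105 104 106 105]
 [104 104 104 108 105 104 102 106 105 103 104 105 104 105 105]
 [103  97  97  73  70  65  42  54  54  57  60  98 106 105 104]
 [107  66  39  34  28  26  29  69  70  68  47  97 106 101 104]
 [108  68  33  31  30  31  32  65  71  72  61  91 106 105 104]
 [110  72  28  30  32  31  29  36  30  39  38  58 104 108 107]
 [105  71  35  26  28  25  27  33  31  22  32  62 104 103 102]
 [103  74  32  35  28  38  29  
[... 293 characters left out ...]
  36  37  34  35  77 101  97  88  38  40 104 103 103]
 [106 101  41  33  30  40  74  83  76  88  38  42 101 100 103]
 [106 101  41  33  31  33  72  64  41  85  31  39 101 104 106]
 [107 105  40  35  33  40  70  69  45  85  37  37 100 100 101]
 [104 107  44  36  32  45  70  97  93  96  37  28  97  99  99]
 [106 101  40  31  33  37  65  94  91  92  41  35  93  99 102]
 [106 102  45  37  31  35  31  41  36  39  32  34  92 103 101]
 [100 105  44  40  32  32  32  36  31  36  39  38  91 100 104]
 [106 103  85  74  85  84  84  94  96  95  96  95 101 100 101]
 [105 102 103 104 102 103 102 103 103 102 105 103 101 101 103]
 [106 104 107 105 106 107 100 103 103 101 103 102 101 102 104]]
373 389 218 250
```

The scanner is back on its pad in its original position and the gripper is clear of everything, so I hand the job in.

```bash
python3 -c "
from bench import workorder
print(workorder.close_job())"
```

```text
the job is handed in; nothing more can be done
None
```

I handed the job in at about 82 s: three cells stand in bays 2–4, the lever is in the lock notch, the label was scanned and the scanner is back on its pad. These are my own readings from the images and the gripper position, because the hand-in gave no verdict.

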